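# Hold the counting slide flush on a culture bottle laid in the slant cradle

### The job

Lay the square capped culture bottle on its side on the tilted bed of the slant cradle, base against the foot stop and cap at the raised end, without dropping it. Then take the ruled counting slide by the rib on its back, tilt it to the slope of the bottle's upper wall and press it gently flush there, in the middle of the wall and lengthwise along the bottle. Finish while still holding it pressed flat; leave the cradle as it stands and the other things on the bench where they are.

Things in the scene. Friction and masses are not known exactly. Their poses are not given: they have to be found in the camera images.
- bottle: Culture bottle, the only square one: clear, flat-walled body 60 x 60 x 68 mm tall, tan food in its bottom, shoulder from 68 to 82 mm, round neck 36 mm across, white cap 40 mm across from 102 to 122 mm. About 120 g, centre of mass 30 mm above the base. Starts upright on the bench. Origin: centre of the underside; z to the cap, x and y square to the walls. Grip it by cap or neck.
- bottle_mid (a point): Middle of the bottle's square body, on its axis, 34 mm from the base (30 mm from each wall); axes as the bottle's.
- bottle_cap (a point): Middle of the bottle's cap, on its axis, 112 mm from the base; the fingers go either side of it.
- slide: Ruled counting slide: clear plate 60 x 44 x 5 mm with dark grid lines, lying on the bench, a straight grey finger rib on its back (44 mm long along x, 10 mm thick along y, its top 35.5 mm above the plate's underside). About 45 g. Origin: centre of the flat underside; z up through the rib, x along the length.
- slide_rib (a point): Grip point in the middle of the slide's rib, 27 mm above the underside.
- cradle: Slant cradle, fixed to the bench: grey base 150 x 104 x 10 mm, two upright cheeks (96 mm over both, x from -15 to 15 mm, 78 mm high) and on the -y cheek a black clamp knob reaching y = -64 mm. Origin on the bench; x from the raised end to the foot; the bed's hinge line is at x = 45 mm, 34 mm high, along y. The raised end points roughly to the robot.
- bed_foot (a point): Frame of the tilted bed, in the corner of bed and foot stop, on the mid-line: x downhill along the bed, y across, z square to the bed. Bed top z = 0, foot stop at x = 0, 24 mm high; flared side lips 11 mm high, 65 mm apart at the bed, wider above. A bottle lying home: base at x = 0, axis along x at z = 30 mm, cap middle at x = -112 mm (past the bed's raised end), upper wall at z = 60 mm.
- bed (a joint): Slope of the bed, rad: 0 level, larger is steeper (raised end higher). Clamped: it stays as found and does not give under the work.
- vial_a: Bystander, to be left alone: round capped vial, 28 mm across, 96 mm tall. Origin under its foot.
- vial_b: Bystander: another such vial.
- flask: Bystander: capped conical flask, 74 mm across the foot, 116 mm tall.
- jar: Bystander: round amber jar with black cap, 52 mm across, 85 mm tall.
- dish: Bystander: small round covered dish, 59 mm across, 13 mm tall.
- brush: Bystander: slim sorting brush, 150 mm long, 8 mm thick, lying across.
- bed_edge (a point): Middle of the bed's raised edge, on its top (bed_foot x = -78 mm).
Things that resemble listed ones, but are neither listed nor needed, are in the scene too. Of the things like the slide, leave any that is green; of the rest the larger one is meant. What is shaped like the bottle but red is not meant.

How it is judged:
By the outcome, as a careful person would: the job done as asked, in the order asked, and still so for the second after the job is handed in, while the arm keeps its last pose, push and grip.
It also fails if it takes over 54 s, if anything falls off the work surface, if the arm or the gripper's body presses on something with over 40 N, if the wrist force passes 120 N, or if a joint passes its speed limit or range.

### The arm

A 6-joint arm with a two-finger parallel gripper is mounted at the origin on the work surface. World frame = base frame: x ahead of the robot, y to its left, z up, the work surface at z = 0. Lengths are in mm, angles in rad, forces in N, time in s.
With the tool pointing down it reaches from about 275 to 1000 mm from the base axis. Payload 8.4 kg.
Tool frame: the origin (TCP) lies at the very end of the fingers, on their centre line; the grasp point (between the pads) lies 19 mm behind it; z points along the fingers, x is the direction in which the jaws open and shut, and the axes are right-handed (so a half turn about z gives the same grasp; the last joint's range is limited). The gripper opens to 85 mm and grips with 20 to 120 N. Pads are 22 mm wide; open, the fingers measure 114 mm over their backs; the gripper's body (76 mm by 85 mm) begins 54 mm behind the grasp point. The pads swing forward as they close: fully open they stand 13 mm farther back than shut.
Start: joints at [1.267, 0.353, 1.633, -0, 1.155, -0.002], TCP at [185.773, 596.755, 231.281] pointing down, gripper open.
Joint ranges: [-2.63, 2.63], [-0.92, 2.1], [0.06, 2.66], [-1.3, 4.44], [0, 2.69], [-3.02, 3.02]. Speed limits (rad/s): [2.22, 2.22, 2.79, 3.14, 3.14, 3.14].

### API

Orientations are given as [roll, pitch, yaw] about the fixed x, y, z axes, in that order (R = Rz(yaw) Ry(pitch) Rx(roll)).
In Python, from rig import r gives the robot as it stands.
- The arm moves only by the tool arm_command, never from a script. Its argument "targets" is a list of rows, each a list of 6 numbers: the shift along the tool's x, y, z in m, then the turn, a rotation vector about the tool's x, y, z in rad. A call has 1 to 20 rows; each row shifts and turns the commanded pose from where the row before left it, along the tool's axes as they then stand; what a row does not reach is not made up. A row lasts 1/12 s, in which the tool goes at most 41.7 mm and 7.16 degrees, less where a joint would pass 70% of its speed; a pose out of reach is approached as far as the arm can. A call is refused whole if a number of a shift passes 0.0417 or a number of a turn 0.125, either way. A call with a gripper value outside its range is refused whole. "fingers" is the finger opening in m, from 0 to 0.0854, set as the call begins (left out, the last holds). The fingers move at their own pace and stop on an object; "squeeze" is the grip in N (left out, the last holds). Time passes only in rows, so rows that do not move let the fingers close. It gives the time, the measured TCP pose, the force and the opening at its end, in the units of the state.
- r.sense(): the state, without advancing time (a new reading comes with each control period).
- r.grab_frame(name): name is "scene" or "top" or "wrist"; returns a dict with "image" (400x640x3 uint8, blue, green, red), "fx", "fy", "cx", "cy" (pixels), "k1" (the pictures are not rectified: a ray, as slopes to the right and down, at radius r is drawn at 1 + k1 r^2 times it, then the intrinsics apply), "xyz" and "orientation" of the camera in the world. Camera axes: x right, y down, z forward; pixel columns grow to the right and rows downward; lengths in mm; the calibration is good to about 2 mm. A picture is of the moment at which its call begins. There is no depth.
- r.sign_off(): hands the job in, once; it reports no verdict.
The state is a dict: "clock": time; "qpos": joint angles; "qvel": joint speeds; "joint_efforts": joint torques, N m; "eef_pos": TCP position; "tcp_rot": TCP orientation; "contact_force": force on the tool from outside, world axes, zero at the start; "wrist_torque": the same for the moment, N m; "opening": opening from 0.0 (shut) to 1.0 (fully open).
Only numpy, scipy, OpenCV 4.12 (cv2) and the standard library are available. Lean on these libraries where they do the work, as an engineer would, in place of code of your own. Each camera call takes 0.05 s, during which the arm holds its last target.

## Working session

There is one attempt and no reset: what is moved stays moved. The work goes in short steps, Python scripts to look and compute and a tool call to move; the robot and the scene stay as the last step left them, time stands still between calls to the robot, and variables do not carry over. Pictures are saved under pics/ and viewed, and the job is handed in when it is done.

Besides the shell and the picture viewer there is one more tool, called after "Emit:" as name(argument=value, ...) on one line, values as JSON. arm_command: Moves the arm, as the interface text tells. Its arguments: {"type":"object","properties":{"targets":{"type":"array"},"fingers":{"type":"number"},"squeeze":{"type":"number"}},"required":["targets"]}

```bash
ls; mkdir -p pics; cat > h.py <<'E'
import numpy as np,cv2
from scipy.spatial.transform import Rotation as R
from rig import r
def Rm(rpy): return R.from_euler('xyz',rpy).as_matrix()
def grab(n):
    f=r.grab_frame(n); return f
def ray(f,u,v):
    K=np.array([[f['fx'],0,f['cx']],[0,f['fy'],f['cy']],[0,0,1.]])
    p=cv2.undistortPoints(np.array([[[u,v]]],float),K,np.array([f['k1'],0,0,0.]),None,None)[0,0]
    d=Rm(f['orientation'])@np.array([p[0],p[1],1]); return np.array(f['xyz'],float),d/np.linalg.norm(d)
def onz(f,u,v,z):
    o,d=ray(f,u,v); return o+d*(z-o[2])/d[2]
def proj(f,P):
    P=np.atleast_2d(P); c=(P-np.array(f['xyz']))@Rm(f['orientation'])
    s=c[:,:2]/c[:,2:]; q=s*(1+f['k1']*(s**2).sum(1,keepdims=True))
    return q*[f['fx'],f['fy']]+[f['cx'],f['cy']]
def tri(f,a,g,b):
    o1,d1=ray(f,*a);o2,d2=ray(g,*b)
    t=np.linalg.lstsq(np.c_[d1,-d2],o2-o1,rcond=None)[0]
    A=o1+d1*t[0];B=o2+d2*t[1]; return (A+B)/2,np.linalg.norm(A-B)
import pickle
def save(f,n): cv2.imwrite(f'pics/{n}.png',f['image']); pickle.dump(f,open(f'pics/{n}.pkl','wb'))
def load(n): return pickle.load(open(f'pics/{n}.pkl','rb'))
E
python3 - <<'E'
from h import *
for n in ['scene','top','wrist']:
    f=grab(n); save(f,n+'0'); print(n,{k:np.round(v,3) for k,v in f.items() if k!='image'})
print(r.sense())
E
```

```text
pics
scene {'fx': np.float64(476.261), 'fy': np.float64(476.261), 'cx': np.float64(316.078), 'cy': np.float64(193.436), 'k1': np.float64(0.042), 'xyz': array([1046.506,  648.356, 1171.973]), 'orientation': array([-2.505e+00,  2.000e-03,  2.477e+00])}
top {'fx': np.float64(453.941), 'fy': np.float64(453.941), 'cx': np.float64(317.084), 'cy': np.float64(202.168), 'k1': np.float64(0.04), 'xyz': array([ 398.559,   21.931, 1134.245]), 'orientation': array([-2.979, -0.02 , -1.584])}
wrist {'fx': np.float64(332.633), 'fy': np.float64(332.633), 'cx': np.float64(322.7), 'cy': np.float64(199.016), 'k1': np.float64(0.015), 'xyz': array([113.051, 619.057, 373.49 ]), 'orientation': array([2.835e+00, 2.000e-03, 1.269e+00])}
{'clock': 0.15, 'qpos': array([ 1.26656612e+00,  3.53489647e-01,  1.63392213e+00, -3.08808678e-06,
        1.15517905e+00, -2.39508862e-03]), 'qvel': array([-0.00162929, -0.00170356, -0.00299301, -0.00164335, -0.00014125,
       -0.0002925 ]), 'joint_efforts': array([-6.70733807e-04, -6.05634642e+01, -3.42336416e+01, -7.42128987e-05,
        6.11049822e-03,  3.78677612e-06]), 'eef_pos': array([185.69391309, 596.42869604, 230.75138684]), 'tcp_rot': array([3.14159222e+00, 9.98178166e-04, 1.26896246e+00]), 'contact_force': array([0.26736892, 0.88845598, 0.07716385]), 'wrist_torque': array([0.02134059, 0.02228291, 0.02988216]), 'opening': 1.002931361263342}
```

View pics/scene0.png

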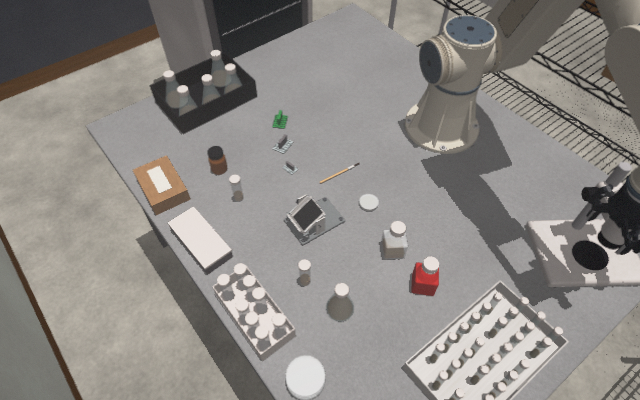

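View pics/top0.png

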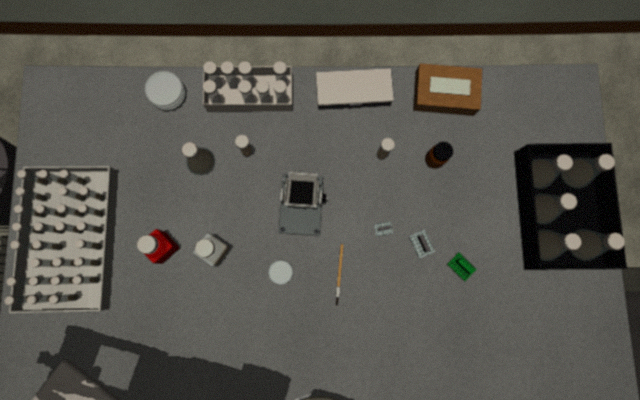

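View pics/wrist0.png

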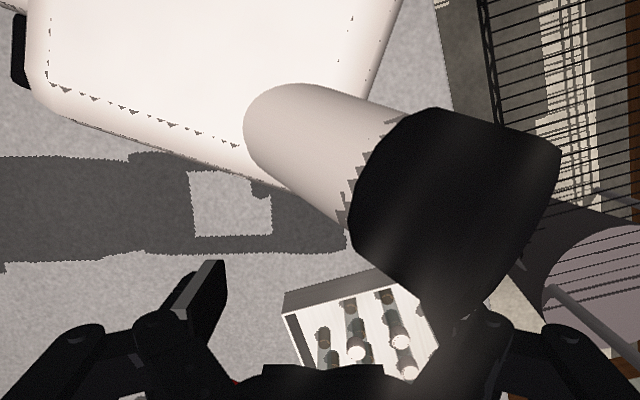

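```bash
python3 - <<'E'
from h import *
t=load('top0')['image'];s=load('scene0')['image']
a=cv2.resize(t[160:260,130:330],None,fx=4,fy=4,interpolation=cv2.INTER_CUBIC)
cv2.imwrite('pics/a.png',a)
a=cv2.resize(t[160:290,260:480],None,fx=3.6,fy=3.6,interpolation=cv2.INTER_CUBIC)
cv2.imwrite('pics/a2.png',a)
a=cv2.resize(s[100:300,260:460],None,fx=3,fy=3,interpolation=cv2.INTER_CUBIC)
cv2.imwrite('pics/b.png',a)
E
```

```text
(no output)
```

View pics/a.png

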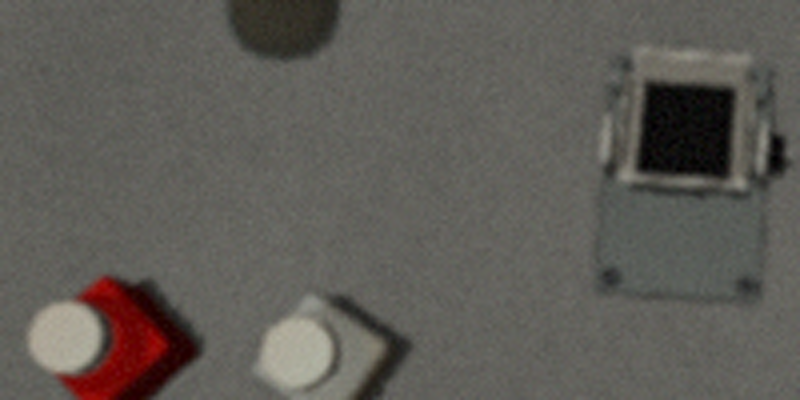

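View pics/a2.png

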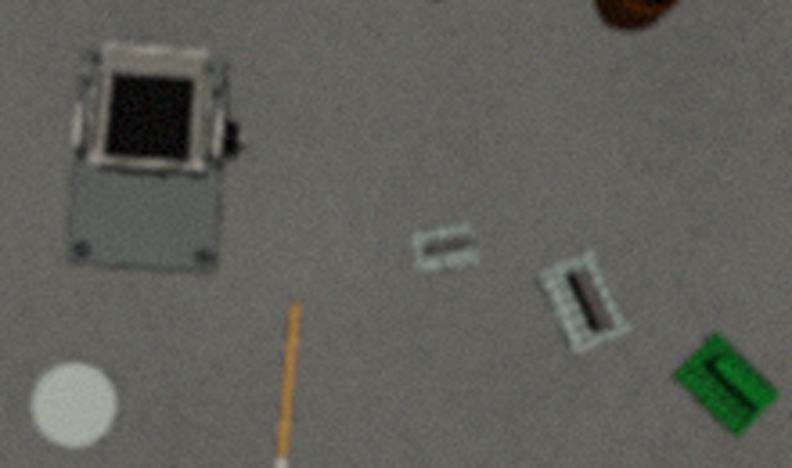

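View pics/b.png

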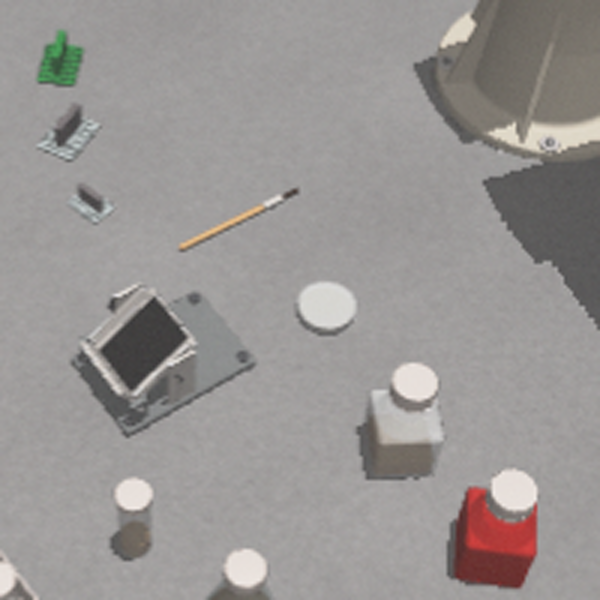

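```bash
python3 - <<'E'
from h import *
t=load('top0');s=load('scene0')
# cap centre z=122 masks
def blob(f,box,lo):
    x0,y0,x1,y1=box; im=f['image'][y0:y1,x0:x1].astype(int); m=((im.min(2)>lo)).astype(np.uint8)
    n,l,st,c=cv2.connectedComponentsWithStats(m); i=1+np.argmax(st[1:,4]); return c[i]+[x0,y0],st[i]
for lo in (150,170,185): 
    try:
        a=blob(t,(185,225,240,275),lo); print(lo,a[0],a[1],onz(t,*a[0],122))
    except Exception as e: print(e)
for lo in (180,205,215):
    try:
        a=blob(s,(380,215,412,260),lo); print(lo,a[0],a[1],onz(s,*a[0],122))
    except Exception as e: print(e)
tp=lambda f,x,y,x0,y0,k:((x0+(x+.5)/k-.5),(y0+(y+.5)/k-.5))
# bases from top crop a (130,160,k4)
for n,p,z in [('b1',(597,292),10),('b2',(760,300),10),('sh R',(388,345),60),('sh T',(315,297),68)]:
    u=tp(t,*p,130,160,4); print(n,u,onz(t,*u,z))
x=lambda p,z,q='a2':onz(t,*tp(t,*p,260,160,3.6),z)
for n,p,z in [('sl1',(541,272),5),('sl2',(591,252),5),('sl3',(630,328),5),('sl4',(578,353),5)]: print(n,x(p,z))
m=cv2.resize(t['image'][225:270,185:240],None,fx=12,fy=12,interpolation=cv2.INTER_CUBIC);cv2.imwrite('pics/c.png',m)
m=cv2.resize(s['image'][215:265,375:415],None,fx=12,fy=12,interpolation=cv2.INTER_CUBIC);cv2.imwrite('pics/d.png',m)
m=cv2.resize(s['image'][185:245,280:350],None,fx=10,fy=10,interpolation=cv2.INTER_CUBIC);cv2.imwrite('pics/e.png',m)
m=cv2.resize(t['image'][165:240,270:335],None,fx=8,fy=8,interpolation=cv2.INTER_CUBIC);cv2.imwrite('pics/f.png',m)
E
```

```text
150 [204.03888889 247.82222222] [ 12  15  15  16 180] [464.58951111 250.77323039 122.        ]
attempt to get argmax of an empty sequence
attempt to get argmax of an empty sequence
180 [396.07653061 239.79591837] [  4  15  24  17 196] [499.11043224 278.13759109 122.        ]
205 [398.08396947 226.75572519] [ 11   6  15  12 131] [467.60610196 252.8311094  122.        ]
215 [397.8442623  226.77868852] [ 12   6  13  12 122] [468.14499608 252.49829322 122.        ]
b1 (278.875, 232.625) [507.02642196  93.23387246  10.        ]
b2 (319.625, 234.625) [500.91971856  -7.68622661  10.        ]
sh R (226.625, 245.875) [472.48038776 212.38136301  60.        ]
sh T (208.375, 233.875) [500.46069632 253.87791362  68.        ]
sl1 [ 497.58070568 -233.29528259    5.        ]
sl2 [ 511.14700751 -268.72502382    5.        ]
sl3 [ 458.34337038 -292.85985073    5.        ]
sl4 [ 441.59324945 -256.10406749    5.        ]
```

View pics/c.png

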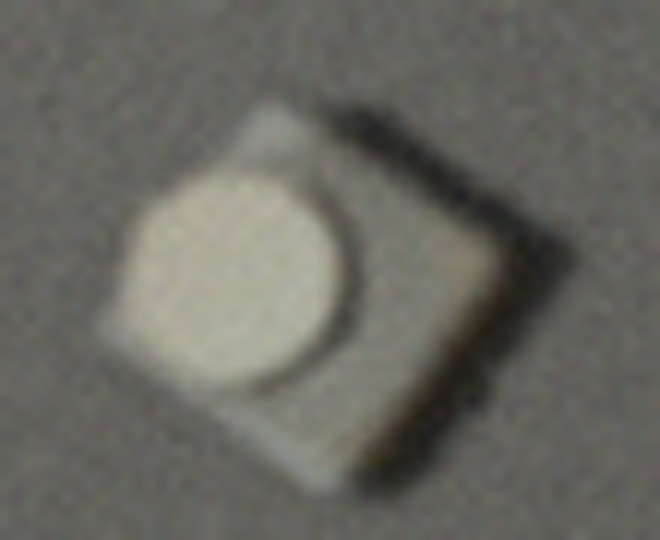

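View pics/d.png

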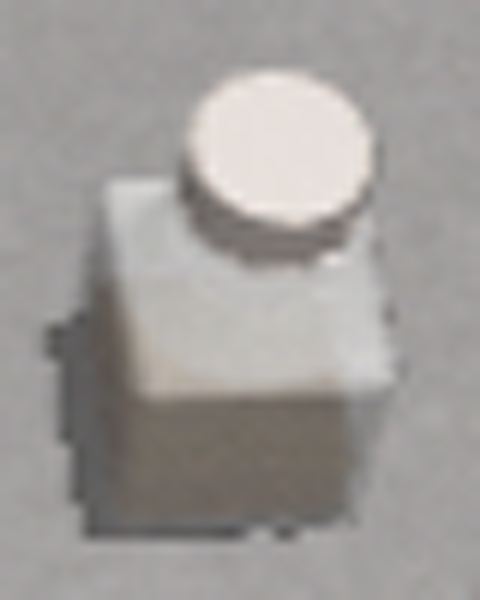

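View pics/e.png

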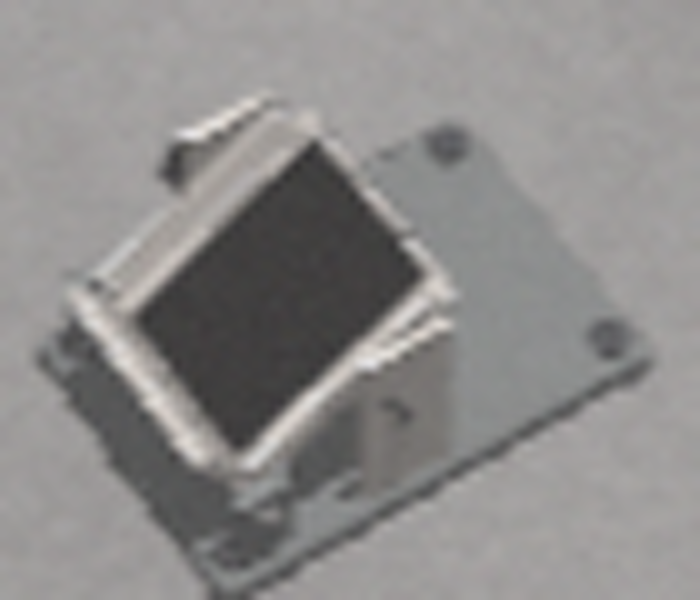

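View pics/f.png

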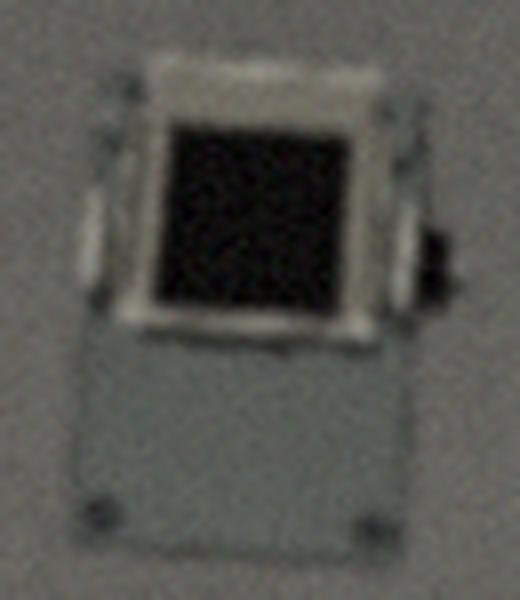

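```bash
python3 - <<'E'
from h import *
t=load('top0');s=load('scene0')
T=lambda p:(270+(p[0]+.5)/8-.5,165+(p[1]+.5)/8-.5)
S=lambda p:(280+(p[0]+.5)/10-.5,185+(p[1]+.5)/10-.5)
P={}
for n,a,b in [('rR',(345,308),(315,140)),('rL',(158,303),(425,278)),('fL',(172,124),(238,450)),('fR',(350,127),(138,315)),('lipRr',(372,335),(312,118)),('lipLr',(120,315),(455,292)),('footL',(150,62),(235,475)),('footR',(380,78),(72,300)),('boltL',(102,512),(608,340)),('boltR',(377,530),(447,143)),('baseL',(75,545),(650,365))]:
    x,e=tri(t,T(a),s,S(b)); P[n]=x; print(n,x.round(1),round(e,1))
d=(P['fL']+P['fR']-P['rR']-P['rL'])/2;print(d,np.linalg.norm(d),np.arctan2(-d[2],np.hypot(d[0],d[1])),np.arctan2(d[1],d[0]))
e=(P['fL']+P['rL']-P['rR']-P['fR'])/2;print(e,np.linalg.norm(e),np.arctan2(-e[0],e[1]))
C=lambda p:(185+(p[0]+.5)/12-.5,225+(p[1]+.5)/12-.5)
D=lambda p:(375+(p[0]+.5)/12-.5,215+(p[1]+.5)/12-.5)
print(tri(t,C((230,280)),s,D((280,147))))
# shoulder corner
for n,p,z in [('right',(505,245),68),('bottom',(325,492),68),('left',(100,330),68),('top',(272,95),68)]: print(n,onz(t,*C(p),z))
for n,p,z in [('',(110,185),68),('',(145,390),68),('',(385,385),68)]: print(n,onz(s,*D(p),z))
for n,p,z in [('',(85,535),0),('',(345,525),0)]: print(n,onz(s,*D(p),z))
E
```

```text
rR [569.3  10.6  71.4] 3.4
rL [572.3  65.7  67.7] 2.2
fL [634.8  61.8  33.5] 0.0
fR [631.7   7.9  36.2] 3.1
lipRr [562.5   1.9  66.6] 1.4
lipLr [569.1  76.3  69.8] 0.6
footL [648.1  71.2  47.1] 9.1
footR [645.9  -2.2  44.8] 1.0
boltL [517.3  84.9   7.3] 0.1
boltR [ 5.103e+02 -1.000e-01  7.400e+00] 1.3
baseL [508.2  94.   -3.7] 0.1
[ 62.38830498  -3.30669207 -34.6599728 ] 71.44612323435024 0.5065008640001246 -0.05295224652270713
[ 3.06439784 54.49728477 -3.17000998] 54.67534677289524 -0.05617113318762906
(array([465.33537967, 251.71618408, 118.17019523]), np.float64(1.7524019374280677))
right [474.06054939 211.00707888  68.        ]
bottom [427.08482567 244.41862187  68.        ]
left [458.71775208 288.32407994  68.        ]
top [503.81263256 256.66983035  68.        ]
 [475.77772478 215.83708665  68.        ]
 [506.22490828 259.81771108  68.        ]
 [463.60461137 291.57579522  68.        ]
 [510.24761876 255.47085584   0.        ]
 [461.22585682 290.52085113   0.        ]
```

```bash
cat >> h.py <<'E'
def frame(zt,xt):
    z=np.array(zt,float);z/=np.linalg.norm(z);x=np.array(xt,float);x-=x@z*z;x/=np.linalg.norm(x)
    return np.c_[x,np.cross(z,x),z]
def plan(P,Rt,N=None,start=None,vmax=30,wmax=.11):
    if start is None:
        s=r.sense(); p=np.array(s['eef_pos']);R0=Rm(s['tcp_rot'])
    else: p,R0=start
    rv=R.from_matrix(R0.T@Rt).as_rotvec(); d=R0.T@(np.array(P)-p)
    if N is None: N=int(max(1,np.ceil(np.linalg.norm(d)/vmax),np.ceil(np.linalg.norm(rv)/wmax)))
    w=rv/N
    while 1:
        M=sum(R.from_rotvec(w*k).as_matrix() for k in range(N)); v=np.linalg.solve(M,d)
        if np.linalg.norm(v)<=vmax+5: break
        N+=1;w=rv/N
    row=np.r_[(v/1000).round(4),w.round(4)]
    print('N',N,'row',row.tolist()); 
    q=p.copy();Q=R0.copy();tr=[]
    for k in range(N): q=q+Q@row[:3]*1000;Q=Q@R.from_rotvec(row[3:]).as_matrix();tr.append(q.round(0))
    print('end',q.round(1),'err',(q-P).round(1),'mid',tr[N//3],tr[2*N//3]); return q,Q
def st():
    s=r.sense();print('t',round(s['clock'],2),'p',s['eef_pos'].round(1),'z',Rm(s['tcp_rot'])[:,2].round(3),'x',Rm(s['tcp_rot'])[:,0].round(3),'F',s['contact_force'].round(1),'q',s['qpos'].round(2),'op',round(s['opening'],3));return s
E
python3 - <<'E'
from h import *
t=load('top0');s=load('scene0')
print('red cap',onz(t,149,245,122),onz(s,431,264,122))
f=.955;th=.6;h=np.array([np.cos(f),np.sin(f),0])
z=-np.sin(th)*h-[0,0,np.cos(th)]; x=[np.sin(f),-np.cos(f),0]
Rt=frame(z,x); cap=np.array([466,251,112.])
print(Rt)
G=cap+20*z; print('grasp',G)
plan(G-110*z,Rt)
E
```

```text
red cap [472.46460628 370.58547032 122.        ] [479.73256462 381.04451258 122.        ]
[[ 0.81631374 -0.47672108 -0.32614244]
 [-0.57760876 -0.6737328  -0.46092541]
 [ 0.          0.56464247 -0.82533561]]
grasp [459.47715125 241.78149181  95.4932877 ]
N 18 row [0.0117, 0.0246, 0.0085, -0.0227, -0.0312, 0.1011]
end [496.  292.3 187. ] err [ 0.7 -0.2  0.7] mid [371. 560. 180.] [478. 431. 168.]
```

```bash
python3 - <<'E'
from h import *
f=.955;th=.6;h=np.array([np.cos(f),np.sin(f),0])
z=-np.sin(th)*h-[0,0,np.cos(th)]; x=[np.sin(f),-np.cos(f),0]
Rt=frame(z,x); cap=np.array([466,251,112.]);G=cap+20*z
plan(G-110*z+[0,0,60],Rt)
E
```

```text
N 18 row [0.011, 0.0255, 0.0053, -0.0227, -0.0312, 0.1011]
end [496.1 292.6 246.7] err [0.8 0.1 0.5] mid [373. 555. 203.] [478. 427. 211.]
```

Emit:
arm_command(targets=[[0.011, 0.0255, 0.0053, -0.0227, -0.0312, 0.1011], [0.011, 0.0255, 0.0053, -0.0227, -0.0312, 0.1011], [0.011, 0.0255, 0.0053, -0.0227, -0.0312, 0.1011], [0.011, 0.0255, 0.0053, -0.0227, -0.0312, 0.1011], [0.011, 0.0255, 0.0053, -0.0227, -0.0312, 0.1011], [0.011, 0.0255, 0.0053, -0.0227, -0.0312, 0.1011], [0.011, 0.0255, 0.0053, -0.0227, -0.0312, 0.1011], [0.011, 0.0255, 0.0053, -0.0227, -0.0312, 0.1011], [0.011, 0.0255, 0.0053, -0.0227, -0.0312, 0.1011], [0.011, 0.0255, 0.0053, -0.0227, -0.0312, 0.1011], [0.011, 0.0255, 0.0053, -0.0227, -0.0312, 0.1011], [0.011, 0.0255, 0.0053, -0.0227, -0.0312, 0.1011], [0.011, 0.0255, 0.0053, -0.0227, -0.0312, 0.1011], [0.011, 0.0255, 0.0053, -0.0227, -0.0312, 0.1011], [0.011, 0.0255, 0.0053, -0.0227, -0.0312, 0.1011], [0.011, 0.0255, 0.0053, -0.0227, -0.0312, 0.1011], [0.011, 0.0255, 0.0053, -0.0227, -0.0312, 0.1011], [0.011, 0.0255, 0.0053, -0.0227, -0.0312, 0.1011], [0, 0, 0, 0, 0, 0], [0, 0, 0, 0, 0, 0]], fingers=0.065, squeeze=70)

```text
clock: 1.82
eef_pos: [496.7, 291.8, 247.1]
tcp_rot: [2.543, 0.0, -0.616]
contact_force: [-0.6, 0.7, 0.1]
opening: 0.763
```

```bash
python3 - <<'E'
from h import *
st()
f=grab('wrist');save(f,'w1')
E
```

```text
t 1.82 p [496.7 291.8 247.1] z [-0.326 -0.46  -0.826] x [ 0.816 -0.578 -0.   ] F [-0.6  0.7  0.1] q [ 0.63  0.59  1.35 -0.18  1.77  1.27] op 0.763
```

View pics/w1.png

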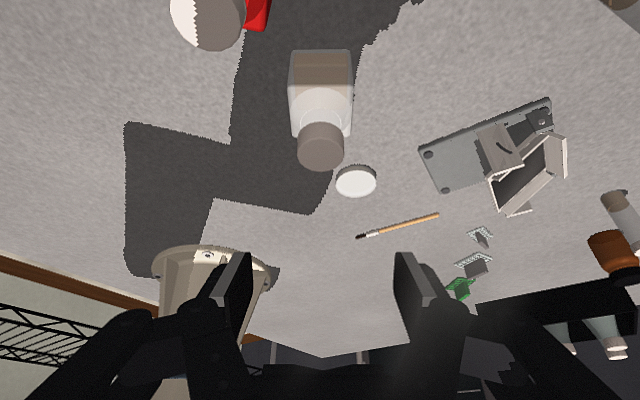

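```bash
python3 - <<'E'
from h import *
f=load('w1')
print(proj(f,[[466,251,122],[466,251,102],[466,251,112]]).round(1))
c=.955
for a in (c,): 
    ax=np.array([np.cos(a),np.sin(a),0]);ay=np.array([-np.sin(a),np.cos(a),0])
    for sx in(-1,1):
        for sy in(-1,1): print(sx,sy,proj(f,[np.array([466,251,0])+30*sx*ax+30*sy*ay+[0,0,z] for z in (0,68)]).round(1).tolist())
m=cv2.resize(f['image'][40:180,260:380],None,fx=5,fy=5,interpolation=cv2.INTER_CUBIC)[:600];cv2.imwrite('pics/g.png',cv2.resize(f['image'][40:180,260:380],None,fx=4,fy=4))
E
```

```text
[[319.7 155.2]
 [319.8 139. ]
 [319.8 146.9]]
-1 -1 [[347.1, 98.1], [350.1, 138.8]]
-1 1 [[293.9, 98.1], [290.3, 138.8]]
1 -1 [[350.6, 45.8], [354.7, 85.7]]
1 1 [[289.7, 45.8], [284.9, 85.8]]
```

View pics/g.png

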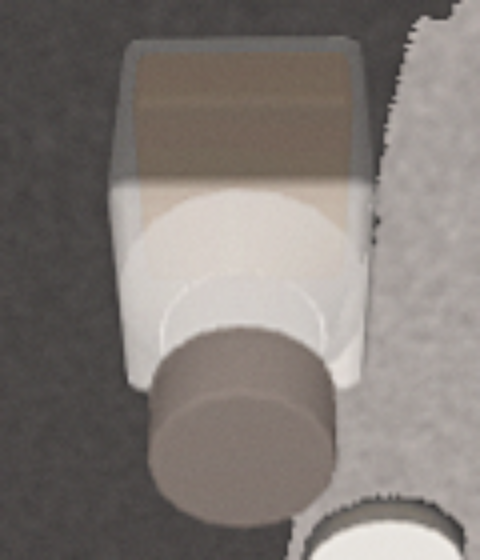

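```bash
python3 - <<'E'
from h import *
f=.955;th=.6;h=np.array([np.cos(f),np.sin(f),0])
z=-np.sin(th)*h-[0,0,np.cos(th)]; x=[np.sin(f),-np.cos(f),0]
Rt=frame(z,x); cap=np.array([466.3,251,112.]);G=cap+20*z
plan(G,Rt,N=8)
E
```

```text
N 8 row [-0.0001, -0.0042, 0.02, -0.0002, -0.0, 0.0002]
end [459.7 242.3  95.7] err [-0.1  0.5  0.2] mid [483. 274. 190.] [469. 255. 133.]
```

Emit:
arm_command(targets=[[0, -0.0042, 0.02, 0, 0, 0], [0, -0.0042, 0.02, 0, 0, 0], [0, -0.0042, 0.02, 0, 0, 0], [0, -0.0042, 0.02, 0, 0, 0], [0, -0.0042, 0.02, 0, 0, 0], [0, -0.0042, 0.02, 0, 0, 0], [0, -0.0042, 0.02, 0, 0, 0], [0, -0.0042, 0.02, 0, 0, 0], [0, 0, 0, 0, 0, 0], [0, 0, 0, 0, 0, 0]])

```text
clock: 2.7
eef_pos: [459.5, 242.5, 95.4]
tcp_rot: [2.541, 0.001, -0.613]
contact_force: [0.1, 0.5, 0.6]
opening: 0.764
```

```bash
python3 - <<'E'
from h import *
st()
f=grab('wrist');save(f,'w2')
f=grab('scene');save(f,'s2');cv2.imwrite('pics/s2c.png',cv2.resize(f['image'][150:290,330:470],None,fx=4,fy=4))
E
```

```text
t 2.7 p [459.5 242.5  95.4] z [-0.326 -0.462 -0.825] x [ 0.818 -0.575 -0.001] F [0.1 0.5 0.6] q [ 0.61  0.67  1.59 -0.19  1.45  1.3 ] op 0.764
```

View pics/w2.png

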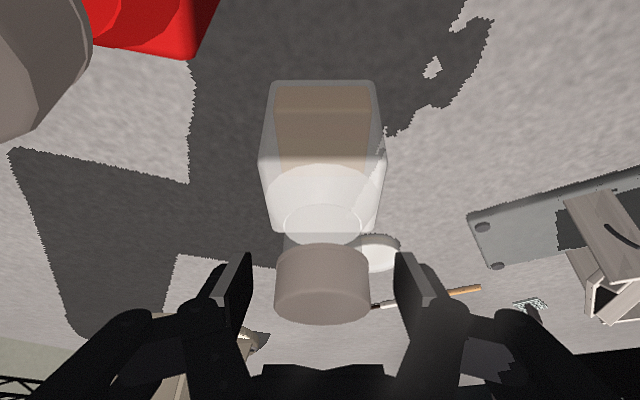

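View pics/s2c.png

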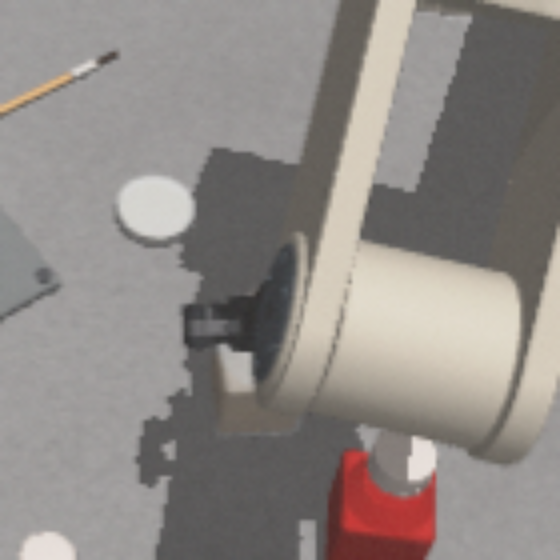

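Emit:
arm_command(targets=[[0, 0, 0, 0, 0, 0], [0, 0, 0, 0, 0, 0], [0, 0, 0, 0, 0, 0], [0, 0, 0, 0, 0, 0], [0, 0, 0, 0, 0, 0], [0, 0, 0, 0, 0, 0], [0, 0, 0, 0, 0, 0], [0, 0, 0, 0, 0, 0]], fingers=0, squeeze=80)

```text
clock: 3.47
eef_pos: [460.8, 242.7, 97.2]
tcp_rot: [2.545, -0.0, -0.615]
contact_force: [-0.4, 2.7, 6.4]
opening: 0.446
```

```bash
python3 - <<'E'
from h import *
st()
f=grab('wrist');save(f,'w3')
E
```

```text
t 3.47 p [460.8 242.7  97.2] z [-0.324 -0.459 -0.827] x [ 0.817 -0.577  0.   ] F [-0.4  2.7  6.4] q [ 0.61  0.67  1.59 -0.19  1.45  1.3 ] op 0.446
```

View pics/w3.png

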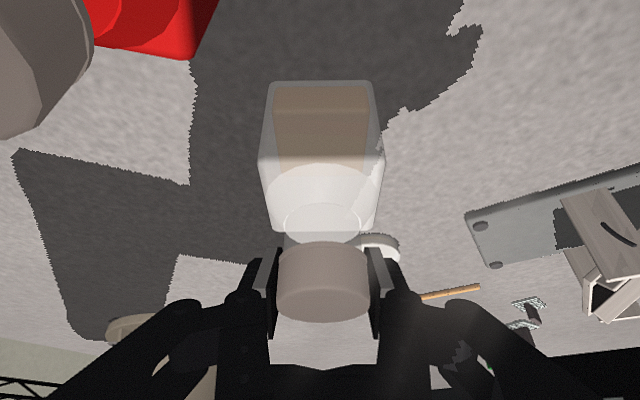

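```bash
python3 - <<'E'
from h import *
s=r.sense();R0=Rm(s['tcp_rot']);print((R0.T@[0,0,.02]).round(4))
E
```

```text
[ 0.      0.0112 -0.0165]
```

Emit:
arm_command(targets=[[0, 0.0056, -0.0083, 0, 0, 0], [0, 0.0112, -0.0165, 0, 0, 0], [0, 0.0112, -0.0165, 0, 0, 0], [0, 0.0112, -0.0165, 0, 0, 0], [0, 0.0112, -0.0165, 0, 0, 0], [0, 0.0112, -0.0165, 0, 0, 0], [0, 0.0112, -0.0165, 0, 0, 0], [0, 0.0112, -0.0165, 0, 0, 0], [0, 0.0056, -0.0083, 0, 0, 0], [0, 0, 0, 0, 0, 0], [0, 0, 0, 0, 0, 0]])

```text
clock: 4.43
eef_pos: [460.6, 242.3, 255.7]
tcp_rot: [2.544, -0.0, -0.615]
contact_force: [0.5, 0.5, -1.5]
opening: 0.446
```

```bash
python3 - <<'E'
from h import *
st()
f=grab('wrist');save(f,'w4')
f=grab('scene');save(f,'s4')
E
```

```text
t 4.43 p [460.6 242.3 255.7] z [-0.324 -0.46  -0.827] x [ 0.817 -0.577  0.   ] F [ 0.5  0.5 -1.5] q [ 0.61  0.5   1.49 -0.2   1.72  1.25] op 0.446
```

View pics/w4.png

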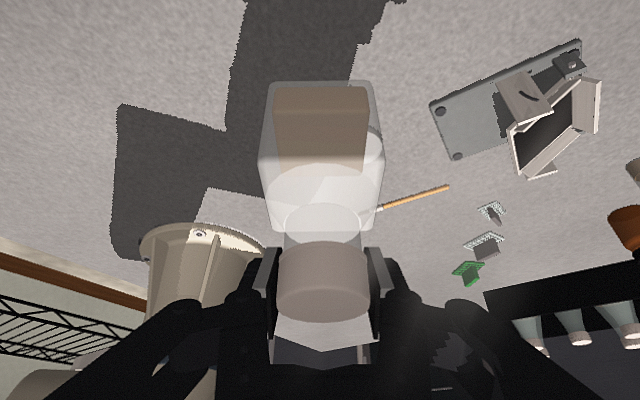

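View pics/s4.png

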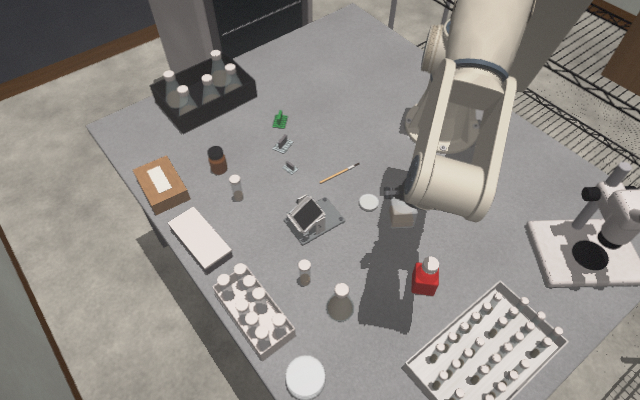

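```bash
python3 - <<'E'
from h import *
f=load('w4');m=cv2.resize(f['image'][30:190,420:620],None,fx=4,fy=4,interpolation=cv2.INTER_CUBIC)[:,:800];cv2.imwrite('pics/g4.png',m[:600])
E
```

```text
(no output)
```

View pics/g4.png

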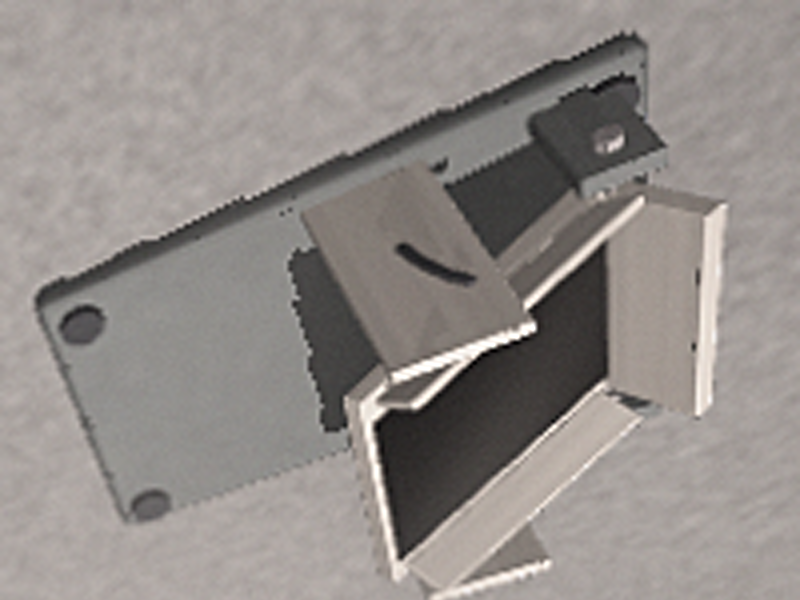

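```bash
python3 - <<'E'
from h import *
t=load('top0');s=load('scene0');w=load('w4')
W=lambda p:(420+(p[0]+.5)/4-.5,30+(p[1]+.5)/4-.5)
T=lambda p:(270+(p[0]+.5)/8-.5,165+(p[1]+.5)/8-.5)
S=lambda p:(280+(p[0]+.5)/10-.5,185+(p[1]+.5)/10-.5)
for p in [(40,295),(125,522),(640,45)]: print('w base',onz(w,*W(p),10).round(1))
for p in [(73,548),(402,560)]: print('t base',onz(t,*T(p),10).round(1))
for p in [(655,355),(38,355),(215,590)]: print('s base',onz(s,*S(p),10).round(1))
def triN(obs):
    A=np.zeros((3,3));b=np.zeros(3);L=[]
    for f,p in obs:
        o,d=ray(f,*p);M=np.eye(3)-np.outer(d,d);A+=M;b+=M@o;L.append((o,M))
    x=np.linalg.solve(A,b);return x,[round(np.linalg.norm(M@(x-o)),1) for o,M in L]
D={'rR':[(w,W((400,560))),(t,T((345,308))),(s,S((315,140)))],
'rL':[(w,W((378,415))),(t,T((158,303))),(s,S((425,278)))],
'fL':[(w,W((607,235))),(t,T((172,124))),(s,S((238,450)))],
'fR':[(w,W((607,383))),(t,T((350,127))),(s,S((138,315)))],
'ftL':[(w,W((722,205))),(t,T((150,62)))],
'ftR':[(w,W((708,415))),(t,T((380,75)))],
}
P={}
for n,o in D.items():
    P[n],e=triN(o);print(n,P[n].round(1),e)
d=(P['fL']+P['fR']-P['rR']-P['rL'])/2;print(d,np.linalg.norm(d),np.arctan2(-d[2],np.hypot(d[0],d[1])),np.arctan2(d[1],d[0]))
d=P['fR']-P['rR'];print(np.arctan2(-d[2],np.hypot(d[0],d[1])))
E
```

```text
w base [510.8 100.3  10. ]
w base [500.6  -4.   10. ]
w base [654.4  85.   10. ]
t base [505.9  93.7  10. ]
t base [501.1  -8.2  10. ]
s base [511.   98.7  10. ]
s base [652.3 -12.4  10. ]
s base [659.4  82.6  10. ]
rR [568.5  10.5  73.3] [np.float64(2.1), np.float64(2.0), np.float64(2.2)]
rL [572.7  65.8  69.7] [np.float64(0.9), np.float64(1.0), np.float64(1.7)]
fL [634.5  61.6  38.1] [np.float64(2.4), np.float64(0.7), np.float64(2.6)]
fR [630.9   7.7  38.6] [np.float64(2.1), np.float64(1.6), np.float64(2.4)]
ftL [650.8  67.8  53.2] [np.float64(0.9), np.float64(0.9)]
ftR [645.1  -2.3  55.2] [np.float64(0.3), np.float64(0.3)]
[ 62.14858129  -3.4627796  -33.1513115 ] 70.52266624053094 0.4893816806164205 -0.055660206928728966
0.5068639311462559
```

```bash
cat > fit.py <<'E'
from h import *
from scipy.optimize import least_squares
t=load('top0');s=load('scene0');w=load('w4')
W=lambda p:(420+(p[0]+.5)/4-.5,30+(p[1]+.5)/4-.5)
T=lambda p:(270+(p[0]+.5)/8-.5,165+(p[1]+.5)/8-.5)
S=lambda p:(280+(p[0]+.5)/10-.5,185+(p[1]+.5)/10-.5)
B={'bRL':(-75,52,10),'bRR':(-75,-52,10),'bFL':(75,52,10),'bFR':(75,-52,10),'cL1':(-15,48,78),'cL2':(15,48,78),'cR1':(-15,-48,78),'cR2':(15,-48,78)}
obs=[(w,W((40,297)),'bRL'),(w,W((127,522)),'bRR'),(w,W((645,40)),'bFL'),(w,W((390,378)),'cL1'),(w,W((533,326)),'cL2'),
(s,S((653,358)),'bRL'),(s,S((38,355)),'bFR'),(s,S((213,590)),'bFL'),(s,S((455,318)),'cL1'),(s,S((358,366)),'cL2'),
(t,T((73,548)),'bRL'),(t,T((402,562)),'bRR'),(t,T((78,287)),'cL1'),(t,T((92,190)),'cL2'),(t,T((403,308)),'cR1'),(t,T((415,205)),'cR2')]
# bed points: (kind,x,y,z in bed frame); pad half width unknown, pad raised x unknown
bobs=[(w,W((400,560)),'rR'),(t,T((345,308)),'rR'),(s,S((315,140)),'rR'),(w,W((378,415)),'rL'),(t,T((158,303)),'rL'),(s,S((425,278)),'rL'),
(w,W((607,383)),'fR'),(t,T((350,127)),'fR'),(s,S((138,315)),'fR'),(t,T((172,124)),'fL'),(s,S((238,450)),'fL'),
(w,W((724,203)),'tL'),(w,W((708,415)),'tR'),(t,T((150,62)),'tL'),(t,T((382,75)),'tR')]
ids={id(w):0,id(s):1,id(t):2}
def model(p):
    x,y,yw,sl,fx,fz,hw,xr,xf,th,tw=p[:11]
    Rc=R.from_euler('z',yw).as_matrix();o=np.array([x,y,0])
    Rb=Rc@R.from_euler('y',sl).as_matrix();fo=o+Rc@[fx,0,fz]
    bp={'rR':(xr,-hw,0),'rL':(xr,hw,0),'fR':(xf,-hw,0),'fL':(xf,hw,0),'tL':(th,tw,24),'tR':(th,-tw,24)}
    return Rc,o,Rb,fo,bp
def res(p):
    Rc,o,Rb,fo,bp=model(p);off=p[11:].reshape(3,2);e=[]
    for f,u,n in obs: e.append(proj(f,o+Rc@np.array(B[n],float))[0]+off[ids[id(f)]]-u)
    for f,u,n in bobs: e.append(proj(f,fo+Rb@np.array(bp[n],float))[0]+off[ids[id(f)]]-u)
    return np.r_[np.concatenate(e),off.ravel()/1.0,(p[8]-0)/3,(p[9])/4]
p0=np.r_[580,42,-.07,.5,45,34,28,-72,0,2,35,np.zeros(6)]
q=least_squares(res,p0,loss='soft_l1')
if __name__=='__main__':
    np.set_printoptions(suppress=True,precision=3)
    print(q.x, q.cost)
    e=res(q.x)[:2*(len(obs)+len(bobs))].reshape(-1,2)
    for (f,u,n),d in zip(obs+bobs,e): print('wst'[ids[id(f)]],n,d.round(1))
    Rc,o,Rb,fo,bp=model(q.x);print('foot',fo)
    J=q.jac;print(np.sqrt(np.diag(np.linalg.inv(J.T@J)))[:11])
E
python3 fit.py
```

```text
[583.604  38.196  -0.093   0.542  50.968  35.094  29.08  -74.971  -1.468
   2.893  36.115  -0.529   0.22    0.243   0.55    0.226  -0.207] 40.72654487158807
w bRL [3.  0.5]
w bRR [2.2 0.3]
w bFL [ 9.2 -2.2]
w cL1 [-5.4  0.2]
w cL2 [-5. -0.]
s bRL [-0.7  0.3]
s bFR [-1.7 -1.1]
s bFL [-0.5  1.4]
s cL1 [ 1.6 -0.4]
s cL2 [ 2.1 -0.2]
t bRL [-1.1 -3.3]
t bRR [-0.4 -1.7]
t cL1 [0.5 1.2]
t cL2 [-0.1  0.8]
t cR1 [0.5 1.9]
t cR2 [-0.   2.3]
w rR [ 0.2 -0.8]
t rR [-0.2  0.8]
s rR [ 0.1 -0.4]
w rL [0.1 0.5]
t rL [-1.4 -0.6]
s rL [0.3 0. ]
w fR [-0.9 -1.3]
t fR [1.1 0.7]
s fR [-0.6 -0.5]
t fL [-0.1 -0.8]
s fL [0.1 0.5]
w tL [0.4 0.6]
w tR [-0.5  0.3]
t tL [ 0.  -1.3]
t tR [ 0.6 -0.5]
foot [634.354  33.48   35.094]
[1.723 1.492 0.009 0.017 2.992 2.202 0.906 3.315 3.002 3.177 0.982]
```

```bash
python3 - <<'E'
s=open('fit.py').read()
s=s.replace("np.array(B[n],float))[0]","(np.array(B[n],float)+([p[17],0,0] if n[0]=='b' else [0,0,0])))[0]").replace("off=p[11:]","off=p[11:17]").replace("np.zeros(6)]","np.zeros(6),0]")
open('fit.py','w').write(s)
E
python3 fit.py
```

```text
[587.624  37.006  -0.081   0.534  46.308  35.373  29.063 -74.442  -1.57
   3.146  36.372   0.037  -0.256  -0.004   0.77   -0.073  -0.008  -8.825] 16.415976268168137
w bRL [-0.6  3.1]
w bRR [0.  1.7]
w bFL [3.1 0.2]
w cL1 [-0.6 -1.1]
w cL2 [ 0.  -1.6]
s bRL [ 0.2 -0.7]
s bFR [-0.7 -1.5]
s bFL [0.8 0.7]
s cL1 [0.  0.2]
s cL2 [0.7 0.4]
t bRL [-0.8 -0.9]
t bRR [-0.1  0.2]
t cL1 [ 0.7 -0.1]
t cL2 [ 0.  -0.4]
t cR1 [0.8 0.2]
t cR2 [0.1 0.6]
w rR [ 0.7 -1. ]
t rR [-0.1  1.1]
s rR [-0.4 -0.3]
w rL [-0.2  0.7]
t rL [-1.2 -0. ]
s rL [ 0. -0.]
w fR [-0.5 -1.3]
t fR [0.9 1. ]
s fR [-0.8 -0.4]
t fL [-0.4 -0.2]
s fL [0.1 0.4]
w tL [-0.   0.6]
w tR [0.2 0.2]
t tL [-0.4 -0.8]
t tR [ 0.4 -0.3]
foot [633.782  33.274  35.373]
[0.959 1.269 0.008 0.018 2.832 2.019 0.941 3.37  3.075 3.219 0.977]
```

```bash
cat >> h.py <<'E'
YAW=-.08;SL=.53;FOOT=np.array([633,33.3,35.])
def bed(yaw=None,sl=None):
    return R.from_euler('z',YAW if yaw is None else yaw).as_matrix()@R.from_euler('y',SL if sl is None else sl).as_matrix()
fz=.955
Rb0=np.c_[[np.cos(fz),np.sin(fz),0],[-np.sin(fz),np.cos(fz),0],[0,0,1]]
Rt0=Rm([2.545,0,-.615]); cap_t=Rt0.T@(np.array([466.3,251,112.])-[460.8,242.7,97.2]) # cap mid in tool frame
def bottle_goal(dx=0,dy=0,dz=0,Rb=None):
    Rb=bed() if Rb is None else Rb
    Rbf=np.c_[Rb[:,2],Rb[:,1],-Rb[:,0]]; Rf=Rbf@Rb0.T@Rt0
    cap=FOOT+Rb@[-112+dx,dy,30+dz]; return cap-Rf@cap_t,Rf
E
python3 - <<'E'
from h import *
print(cap_t)
P,Rf=bottle_goal(-15,0,80);print(P,Rf.round(2))
q=plan(P,Rf,vmax=25,wmax=.085)
print(bottle_goal()[0])
E
```

```text
[ -0.29650178   0.08179367 -17.83494874]
[586.89404616  36.69096136 178.04274506] [[-0.08 -0.9   0.43]
 [-1.    0.07 -0.03]
 [ 0.   -0.43 -0.9 ]]
N 17 row [0.0138, -0.002, 0.0059, 0.0556, -0.0049, 0.0634]
end [587.3  36.5 178.2] err [ 0.4 -0.2  0.2] mid [518. 180. 223.] [563. 105. 199.]
[559.4814398  38.8886603 101.4351793]
```

```bash
python3 - <<'E'
from h import *
P,Rf=bottle_goal(-15,0,80);q=plan(P+[0,0,50],Rf,vmax=25,wmax=.085)
E
```

```text
N 17 row [0.0143, -0.0016, 0.0029, 0.0556, -0.0049, 0.0634]
end [586.   36.9 227.8] err [-0.9  0.2 -0.2] mid [523. 183. 240.] [568. 108. 234.]
```

Emit:
arm_command(targets=[[0.0143, -0.0016, 0.0029, 0.0556, -0.0049, 0.0634], [0.0143, -0.0016, 0.0029, 0.0556, -0.0049, 0.0634], [0.0143, -0.0016, 0.0029, 0.0556, -0.0049, 0.0634], [0.0143, -0.0016, 0.0029, 0.0556, -0.0049, 0.0634], [0.0143, -0.0016, 0.0029, 0.0556, -0.0049, 0.0634], [0.0143, -0.0016, 0.0029, 0.0556, -0.0049, 0.0634], [0.0143, -0.0016, 0.0029, 0.0556, -0.0049, 0.0634], [0.0143, -0.0016, 0.0029, 0.0556, -0.0049, 0.0634], [0.0143, -0.0016, 0.0029, 0.0556, -0.0049, 0.0634], [0.0143, -0.0016, 0.0029, 0.0556, -0.0049, 0.0634], [0.0143, -0.0016, 0.0029, 0.0556, -0.0049, 0.0634], [0.0143, -0.0016, 0.0029, 0.0556, -0.0049, 0.0634], [0.0143, -0.0016, 0.0029, 0.0556, -0.0049, 0.0634], [0.0143, -0.0016, 0.0029, 0.0556, -0.0049, 0.0634], [0.0143, -0.0016, 0.0029, 0.0556, -0.0049, 0.0634], [0.0143, -0.0016, 0.0029, 0.0556, -0.0049, 0.0634], [0.0143, -0.0016, 0.0029, 0.0556, -0.0049, 0.0634], [0, 0, 0, 0, 0, 0], [0, 0, 0, 0, 0, 0]])

```text
clock: 6.12
eef_pos: [584.9, 36.5, 227.3]
tcp_rot: [-2.701, -0.001, -1.651]
contact_force: [-0.2, 0.1, -0.1]
opening: 0.444
```

```bash
python3 - <<'E'
from h import *
st()
f=grab('wrist');save(f,'w5')
f=grab('scene');save(f,'s5');cv2.imwrite('pics/s5c.png',cv2.resize(f['image'][120:260,230:430],None,fx=4,fy=4,interpolation=cv2.INTER_CUBIC))
f=grab('top');save(f,'t5')
E
```

```text
t 6.12 p [584.9  36.5 227.3] z [ 0.425 -0.035 -0.904] x [-0.08  -0.997  0.001] F [-0.2  0.1 -0.1] q [ 0.11  0.11  2.05 -0.15  0.56  1.87] op 0.444
```

View pics/w5.png

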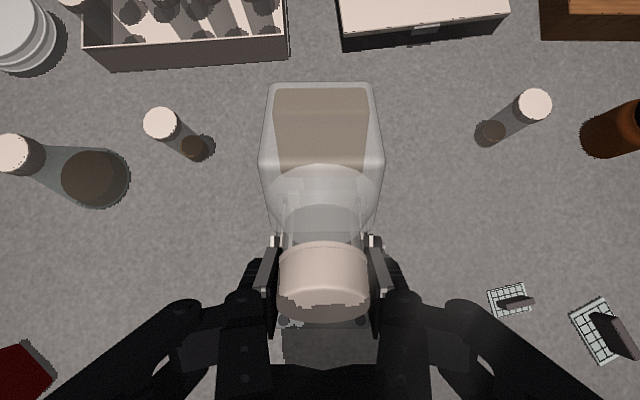

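View pics/s5c.png

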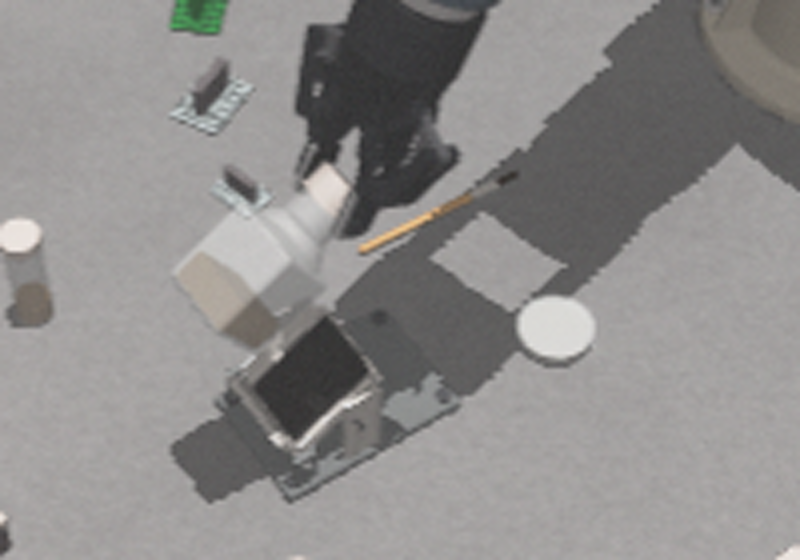

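```bash
python3 - <<'E'
from h import *
P,Rf=bottle_goal(-12,0,14);q=plan(P,Rf,N=8)
E
```

```text
N 8 row [0.0001, 0.0093, 0.0107, 0.0, 0.0001, 0.0001]
end [556.4  39.4 119.6] err [ 0.2  0.2 -0. ] mid [575.  38. 188.] [564.  39. 147.]
```

Emit:
arm_command(targets=[[0, 0.0093, 0.0107, 0, 0, 0], [0, 0.0093, 0.0107, 0, 0, 0], [0, 0.0093, 0.0107, 0, 0, 0], [0, 0.0093, 0.0107, 0, 0, 0], [0, 0.0093, 0.0107, 0, 0, 0], [0, 0.0093, 0.0107, 0, 0, 0], [0, 0.0093, 0.0107, 0, 0, 0], [0, 0.0093, 0.0107, 0, 0, 0], [0, 0, 0, 0, 0, 0], [0, 0, 0, 0, 0, 0]])

```text
clock: 7.1
eef_pos: [556.3, 40.2, 119.1]
tcp_rot: [-2.698, -0.001, -1.65]
contact_force: [0.6, -0.6, -0.4]
opening: 0.445
```

```bash
python3 - <<'E'
from h import *
st()
f=grab('wrist');save(f,'w6')
f=grab('scene');save(f,'s6');cv2.imwrite('pics/s6c.png',cv2.resize(f['image'][155:255,260:380],None,fx=6,fy=6,interpolation=cv2.INTER_CUBIC))
f=grab('top');save(f,'t6');cv2.imwrite('pics/t6c.png',cv2.resize(f['image'][160:250,260:350],None,fx=6,fy=6,interpolation=cv2.INTER_CUBIC))
E
```

```text
t 7.1 p [556.3  40.2 119.1] z [ 0.427 -0.034 -0.903] x [-0.079 -0.997  0.001] F [ 0.6 -0.6 -0.4] q [ 0.12  0.25  2.19 -0.32  0.28  2.06] op 0.445
```

View pics/w6.png

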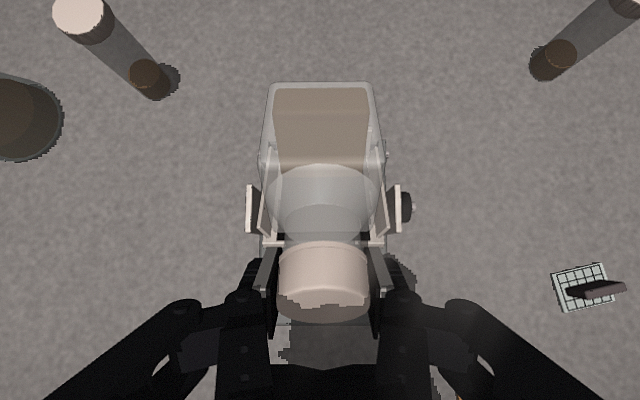

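View pics/s6c.png

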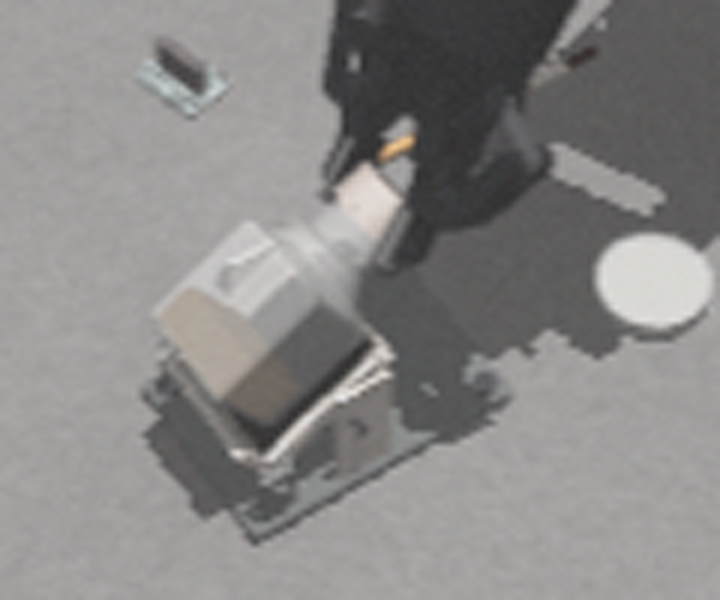

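View pics/t6c.png

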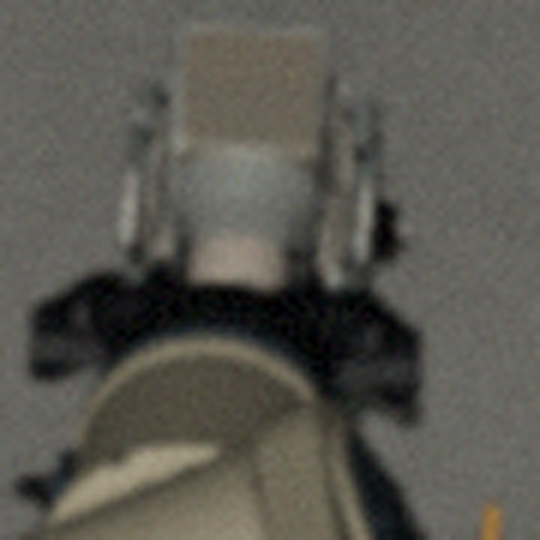

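```bash
python3 - <<'E'
from h import *
f=load('w6');cv2.imwrite('pics/w6c.png',cv2.resize(f['image'][70:260,230:425],None,fx=4,fy=3.1,interpolation=cv2.INTER_CUBIC))
E
```

```text
(no output)
```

View pics/w6c.png

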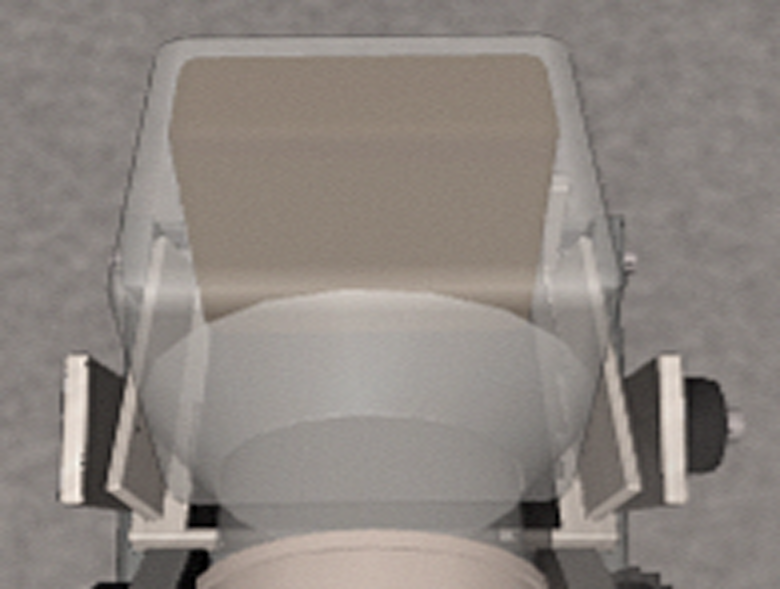

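```bash
cat >> h.py <<'E'
def goal2(dx=0,dy=0,dz=0,dyaw=-.02,dsl=0):
    P,Rf=bottle_goal(dx,dy,dz); cap=P+Rf@cap_t
    _,R2=bottle_goal(Rb=bed(YAW+dyaw,SL+dsl)); return cap-R2@cap_t,R2
E
python3 - <<'E'
from h import *
P,Rf=goal2(-8,0,4);q=plan(P,Rf,N=4)
plan(*goal2(-8,0,-4),N=8,start=q)
E
```

```text
N 4 row [0.0003, 0.0019, 0.0024, -0.0006, 0.0024, 0.0044]
end [554.6  39.1 108.7] err [ 0.  -0.  -0.2] mid [556.  40. 115.] [555.  39. 112.]
N 8 row [0.0, 0.0008, 0.0005, 0.0, -0.0, -0.0]
end [550.6  39.5 102.4] err [0.  0.  0.3] mid [553.  39. 106.] [552.  39. 104.]
```

Emit:
arm_command(targets=[[0.0003, 0.0019, 0.0024, -0.0006, 0.0024, 0.0044], [0.0003, 0.0019, 0.0024, -0.0006, 0.0024, 0.0044], [0.0003, 0.0019, 0.0024, -0.0006, 0.0024, 0.0044], [0.0003, 0.0019, 0.0024, -0.0006, 0.0024, 0.0044], [0, 0, 0, 0, 0, 0], [0, 0, 0, 0, 0, 0]])

```text
clock: 7.75
eef_pos: [553.3, 38.7, 107.6]
tcp_rot: [-2.699, -0.001, -1.671]
contact_force: [-0.7, -0.8, -2.1]
opening: 0.443
```

```bash
python3 - <<'E'
from h import *
s=st();Rb=bed();print('Fbed',(Rb.T@s['contact_force']).round(2),s['wrist_torque'].round(2))
f=grab('scene');save(f,'s7');cv2.imwrite('pics/s7c.png',cv2.resize(f['image'][175:245,275:365],None,fx=8,fy=8,interpolation=cv2.INTER_CUBIC))
E
```

```text
t 7.75 p [553.3  38.7 107.6] z [ 0.426 -0.044 -0.904] x [-0.1   -0.995  0.001] F [-0.7 -0.8 -2.1] q [ 0.13  0.27  2.21 -0.4   0.25  2.16] op 0.443
Fbed [ 0.55 -0.87 -2.11] [ 0.    0.42 -0.04]
```

View pics/s7c.png

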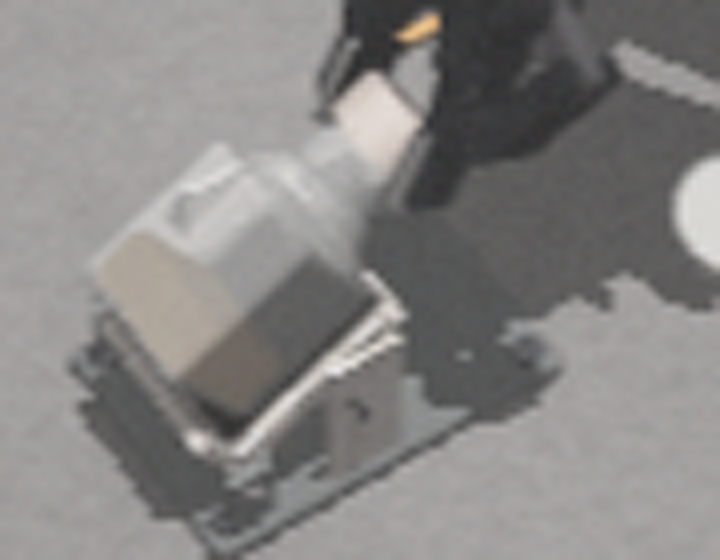

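Emit:
arm_command(targets=[[0, 0.0008, 0.0005, 0, 0, 0], [0, 0.0008, 0.0005, 0, 0, 0], [0, 0, 0, 0, 0, 0]])

```text
clock: 8.05
eef_pos: [553.0, 38.9, 106.6]
tcp_rot: [-2.698, -0.001, -1.671]
contact_force: [0.2, -0.3, 2.1]
opening: 0.441
```

```bash
cat > fb.py <<'E'
from h import *
s=st();Rb=bed();print('Fbed',(Rb.T@s['contact_force']).round(2),s['wrist_torque'].round(2))
Rt=Rm(s['tcp_rot']);print('cap in bed',(Rb.T@(s['eef_pos']+Rt@cap_t-FOOT)).round(1))
E
python3 fb.py
```

```text
t 8.05 p [553.   38.9 106.6] z [ 0.427 -0.043 -0.903] x [-0.1   -0.995  0.001] F [ 0.2 -0.3  2.1] q [ 0.13  0.27  2.21 -0.41  0.25  2.17] op 0.441
Fbed [-0.9  -0.27  1.93] [-0.16 -0.02 -0.07]
cap in bed [-120.2   -0.4   31.2]
```

```bash
python3 - <<'E'
from h import *
s=r.sense();Rt=Rm(s['tcp_rot']);Rb=bed()
print('downhill 1mm',(Rt.T@Rb[:,0]).round(3),'normal',(Rt.T@Rb[:,2]).round(3))
E
```

```text
downhill 1mm [-0.018 -0.562  0.827] normal [-0.01  -0.827 -0.562]
```

Emit:
arm_command(targets=[[0, 0.0008, 0.0005, 0, 0, 0], [0, 0, 0, 0, 0, 0], [0, 0, 0, 0, 0, 0]])

```text
clock: 8.3
eef_pos: [552.9, 39.0, 106.1]
tcp_rot: [-2.697, -0.0, -1.671]
contact_force: [0.5, -1.1, 4.6]
opening: 0.441
```

```bash
python3 fb.py
```

```text
t 8.3 p [552.9  39.  106.1] z [ 0.428 -0.043 -0.903] x [-0.1   -0.995  0.   ] F [ 0.5 -1.1  4.6] q [ 0.13  0.27  2.21 -0.41  0.25  2.18] op 0.441
Fbed [-1.78 -1.04  4.24] [-0.36 -0.36 -0.15]
cap in bed [-120.    -0.3   30.8]
```

Emit:
arm_command(targets=[[0, -0.0006, 0.0008, 0, 0, 0], [0, -0.0006, 0.0008, 0, 0, 0], [0, -0.0006, 0.0008, 0, 0, 0], [0, -0.0006, 0.0008, 0, 0, 0], [0, -0.0006, 0.0008, 0, 0, 0], [0, 0, 0, 0, 0, 0]])

```text
clock: 8.8
eef_pos: [557.3, 38.6, 103.6]
tcp_rot: [-2.697, -0.0, -1.671]
contact_force: [1.1, 0.6, 3.2]
opening: 0.443
```

```bash
python3 fb.py
```

```text
t 8.8 p [557.3  38.6 103.6] z [ 0.428 -0.043 -0.903] x [-0.1   -0.995  0.   ] F [1.1 0.6 3.2] q [ 0.13  0.28  2.2  -0.41  0.24  2.18] op 0.443
Fbed [-0.75  0.63  3.29] [-0.13 -0.33 -0.01]
cap in bed [-115.    -0.3   30.8]
```

Emit:
arm_command(targets=[[0, 0.0008, 0.0005, 0.01, 0, 0], [0, 0.0008, 0.0005, 0.01, 0, 0], [0, 0, 0, 0, 0, 0], [0, 0, 0, 0, 0, 0]])

```text
clock: 9.13
eef_pos: [556.7, 38.8, 102.6]
tcp_rot: [-2.676, -0.0, -1.67]
contact_force: [0.9, -1.1, 7.2]
opening: 0.445
```

```bash
python3 fb.py;  python3 - <<'E'
from h import *
f=grab('scene');save(f,'s8');cv2.imwrite('pics/s8c.png',cv2.resize(f['image'][175:245,275:365],None,fx=8,fy=8,interpolation=cv2.INTER_CUBIC))
f=grab('wrist');save(f,'w8');cv2.imwrite('pics/w8c.png',cv2.resize(f['image'][70:260,230:425],None,fx=4,fy=3.1,interpolation=cv2.INTER_CUBIC))
E
```

```text
t 9.13 p [556.7  38.8 102.6] z [ 0.447 -0.045 -0.893] x [-0.099 -0.995  0.   ] F [ 0.9 -1.1  7.2] q [ 0.13  0.28  2.22 -0.51  0.21  2.27] op 0.445
Fbed [-2.74 -1.07  6.73] [-0.43 -0.67 -0.11]
cap in bed [-115.1   -0.2   29.3]
```

View pics/s8c.png

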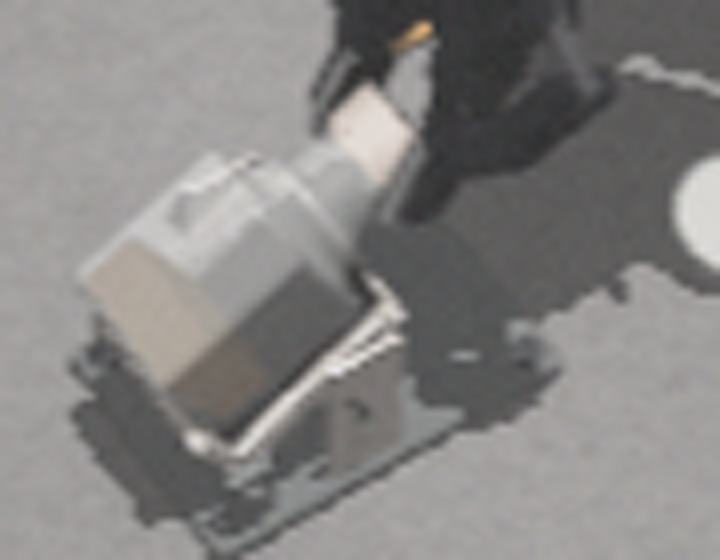

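View pics/w8c.png

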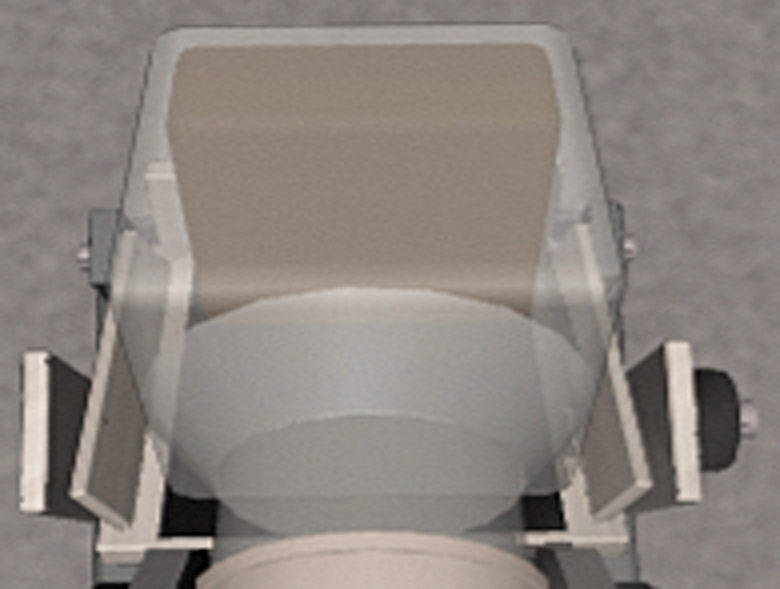

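Emit:
arm_command(targets=[[0, -0.0016, -0.0011, 0, 0, 0], [-0.0015, 0, 0, 0, 0, 0], [0, 0, 0, 0, 0, 0]])

```text
clock: 9.48
eef_pos: [556.5, 39.9, 103.3]
tcp_rot: [-2.679, -0.001, -1.671]
contact_force: [0.3, -2.8, 5.5]
opening: 0.446
```

```bash
python3 fb.py;  python3 - <<'E'
from h import *
f=grab('wrist');save(f,'w9');cv2.imwrite('pics/w9c.png',cv2.resize(f['image'][70:260,230:425],None,fx=4,fy=3.1,interpolation=cv2.INTER_CUBIC))
E
```

```text
t 9.48 p [556.5  39.9 103.3] z [ 0.444 -0.046 -0.895] x [-0.1   -0.995  0.001] F [ 0.3 -2.8  5.5] q [ 0.13  0.28  2.22 -0.5   0.22  2.27] op 0.446
Fbed [-2.32 -2.75  5.03] [-0.58 -0.29 -0.19]
cap in bed [-115.7    0.9   29.8]
```

View pics/w9c.png

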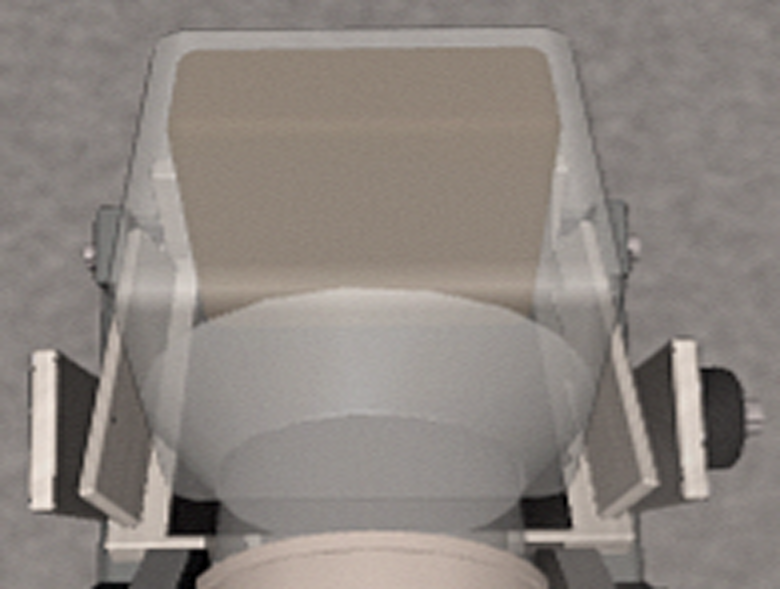

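Emit:
arm_command(targets=[[0, -0.0016, -0.0011, 0, 0, 0], [0, -0.0016, -0.0011, 0, 0, 0], [0, 0, 0, 0, 0, 0], [0, 0, 0, 0, 0, 0]])

```text
clock: 9.87
eef_pos: [557.7, 39.7, 106.0]
tcp_rot: [-2.68, -0.001, -1.671]
contact_force: [-0.1, -0.2, -1.5]
opening: 0.447
```

```bash
python3 fb.py;  python3 - <<'E'
from h import *
f=grab('wrist');save(f,'w10');cv2.imwrite('pics/w10c.png',cv2.resize(f['image'][70:260,230:425],None,fx=4,fy=3.1,interpolation=cv2.INTER_CUBIC))
f=grab('scene');save(f,'s10');cv2.imwrite('pics/s10c.png',cv2.resize(f['image'][175:245,275:365],None,fx=8,fy=8,interpolation=cv2.INTER_CUBIC))
E
```

```text
t 9.87 p [557.7  39.7 106. ] z [ 0.443 -0.046 -0.895] x [-0.1   -0.995  0.001] F [-0.1 -0.2 -1.5] q [ 0.13  0.28  2.21 -0.47  0.23  2.24] op 0.447
Fbed [ 0.69 -0.23 -1.32] [0.05 0.34 0.01]
cap in bed [-116.1    0.8   32.8]
```

View pics/w10c.png

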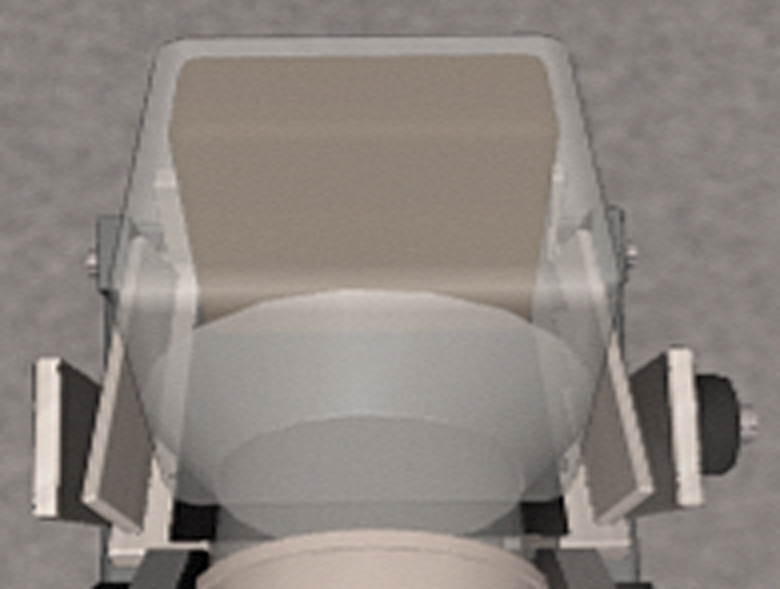

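View pics/s10c.png

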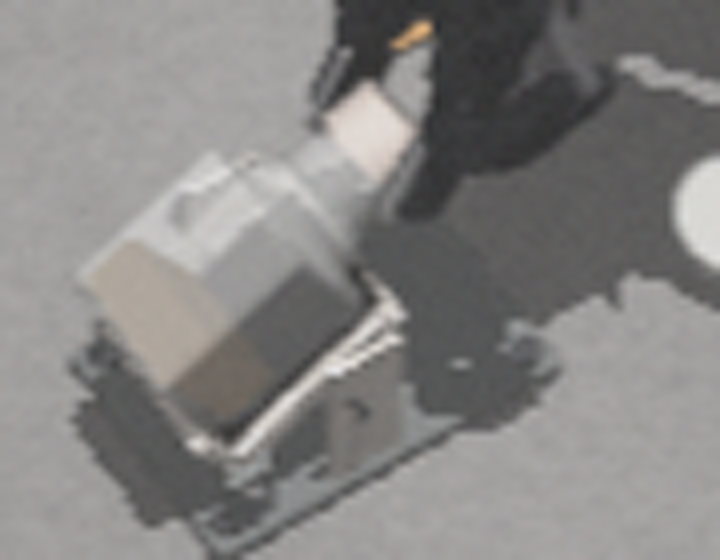

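Emit:
arm_command(targets=[[-0.0005, 0, 0, 0.005, -0.0099, -0.0067], [0, 0.0008, 0.0005, 0.005, 0, 0], [0, 0.0008, 0.0005, 0, 0, 0], [0, 0.0004, 0.0003, 0, 0, 0], [0, 0, 0, 0, 0, 0], [0, 0, 0, 0, 0, 0]])

```text
clock: 10.47
eef_pos: [557.0, 40.4, 104.3]
tcp_rot: [-2.669, 0.005, -1.661]
contact_force: [0.4, -0.4, -2.0]
opening: 0.444
```

```bash
python3 fb.py
```

```text
t 10.47 p [557.   40.4 104.3] z [ 0.453 -0.037 -0.891] x [-0.09  -0.996 -0.005] F [ 0.4 -0.4 -2. ] q [ 0.13  0.28  2.22 -0.49  0.2   2.25] op 0.444
Fbed [ 1.33 -0.36 -1.49] [0.01 0.35 0.02]
cap in bed [-115.9    1.3   30.7]
```

Emit:
arm_command(targets=[[0, 0.0008, 0.0005, 0, 0, 0], [0, 0, 0, 0, 0, 0], [0, 0, 0, 0, 0, 0]])

```text
clock: 10.72
eef_pos: [556.8, 40.4, 103.7]
tcp_rot: [-2.669, 0.005, -1.661]
contact_force: [0.2, 0.2, -0.3]
opening: 0.446
```

```bash
python3 fb.py
```

```text
t 10.72 p [556.8  40.4 103.7] z [ 0.454 -0.036 -0.89 ] x [-0.09  -0.996 -0.005] F [ 0.2  0.2 -0.3] q [ 0.13  0.28  2.22 -0.49  0.2   2.25] op 0.446
Fbed [ 0.29  0.25 -0.15] [0.01 0.17 0.02]
cap in bed [-115.8    1.3   30.1]
```

Emit:
arm_command(targets=[[0, 0.0008, 0.0005, 0, 0, 0], [0, 0, 0, 0, 0, 0], [0, 0, 0, 0, 0, 0]])

```text
clock: 10.97
eef_pos: [556.6, 40.5, 103.2]
tcp_rot: [-2.668, 0.005, -1.66]
contact_force: [0.6, 0.2, 2.6]
opening: 0.442
```

```bash
python3 fb.py;python3 - <<'E'
from h import *
f=grab('wrist');save(f,'w11');cv2.imwrite('pics/w11c.png',cv2.resize(f['image'][70:260,230:425],None,fx=4,fy=3.1,interpolation=cv2.INTER_CUBIC))
E
```

```text
t 10.97 p [556.6  40.5 103.2] z [ 0.455 -0.036 -0.89 ] x [-0.09  -0.996 -0.005] F [0.6 0.2 2.6] q [ 0.13  0.28  2.22 -0.5   0.2   2.26] op 0.442
Fbed [-0.83  0.22  2.49] [-0.14 -0.18  0.02]
cap in bed [-115.7    1.4   29.6]
```

View pics/w11c.png

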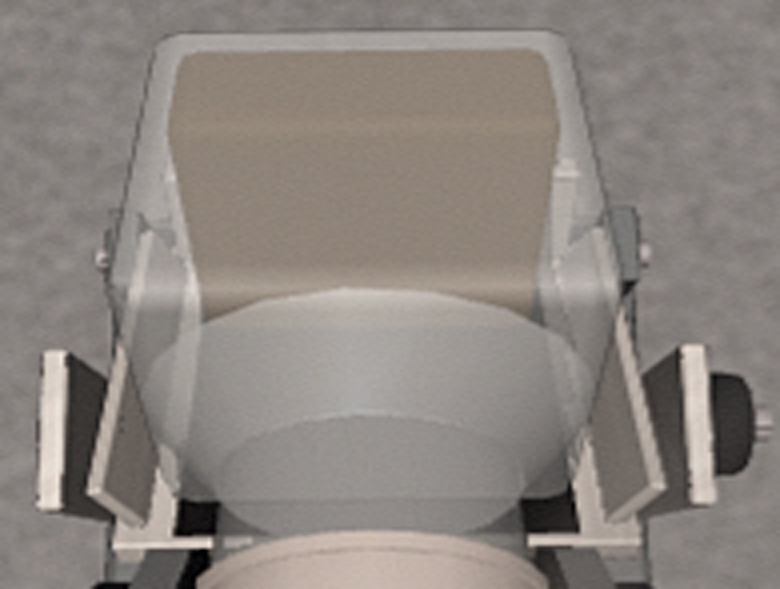

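Emit:
arm_command(targets=[[0, -0.0016, -0.0011, 0, 0, 0], [0.0007, 0, 0, 0, 0.0099, 0.0067], [0, -0.0006, 0.0008, 0, 0, 0], [0, 0.0008, 0.0005, 0, 0, 0], [0, 0, 0, 0, 0, 0], [0, 0, 0, 0, 0, 0]])

```text
clock: 11.52
eef_pos: [557.4, 39.6, 103.2]
tcp_rot: [-2.669, -0.001, -1.671]
contact_force: [0.7, 0.2, 0.3]
opening: 0.441
```

```bash
python3 fb.py;python3 - <<'E'
from h import *
f=grab('wrist');save(f,'w12');cv2.imwrite('pics/w12c.png',cv2.resize(f['image'][70:260,230:425],None,fx=4,fy=3.1,interpolation=cv2.INTER_CUBIC))
E
```

```text
t 11.52 p [557.4  39.6 103.2] z [ 0.453 -0.046 -0.89 ] x [-0.1   -0.995  0.001] F [0.7 0.2 0.3] q [ 0.13  0.28  2.22 -0.54  0.21  2.31] op 0.441
Fbed [0.42 0.22 0.63] [ 0.04  0.11 -0.06]
cap in bed [-115.     0.8   30. ]
```

View pics/w12c.png

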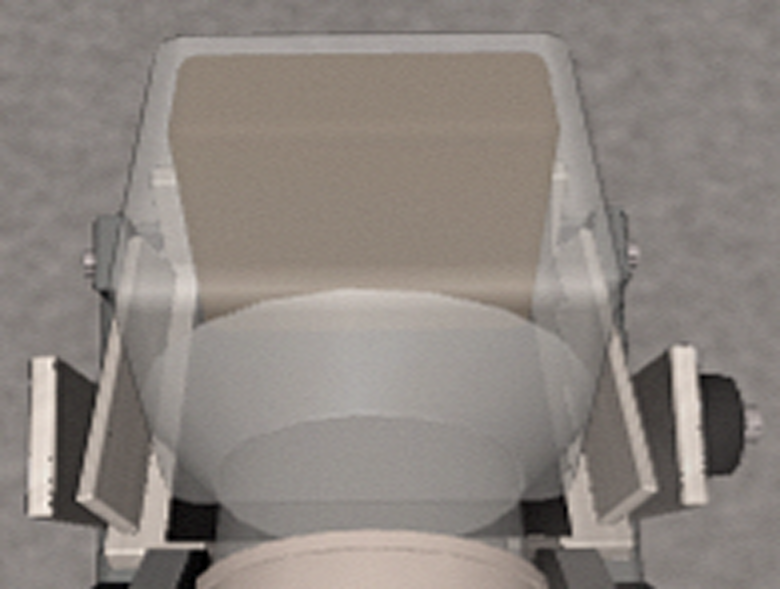

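Emit:
arm_command(targets=[[0, 0, 0, 0, -0.005, -0.0033], [0, -0.0006, 0.0008, 0, 0, 0], [0, -0.0006, 0.0008, 0, 0, 0], [0, 0, 0, 0, 0, 0], [0, 0, 0, 0, 0, 0]])

```text
clock: 11.98
eef_pos: [559.1, 39.4, 102.2]
tcp_rot: [-2.669, 0.002, -1.666]
contact_force: [1.1, -0.4, -0.4]
opening: 0.439
```

```bash
python3 fb.py
```

```text
t 11.98 p [559.1  39.4 102.2] z [ 0.453 -0.042 -0.891] x [-0.095 -0.995 -0.002] F [ 1.1 -0.4 -0.4] q [ 0.13  0.29  2.22 -0.52  0.2   2.28] op 0.439
Fbed [ 1.15 -0.31  0.25] [-0.07  0.16 -0.03]
cap in bed [-113.     0.6   30.1]
```

Emit:
arm_command(targets=[[0, -0.0006, 0.0008, 0, 0, 0], [0, -0.0006, 0.0008, 0, 0, 0], [0, 0, 0, 0, 0, 0], [0, 0, 0, 0, 0, 0]])

```text
clock: 12.32
eef_pos: [559.6, 39.2, 101.7]
tcp_rot: [-2.67, 0.001, -1.666]
contact_force: [-15.4, 1.9, 19.4]
opening: 0.441
```

```bash
python3 fb.py
```

```text
t 12.32 p [559.6  39.2 101.7] z [ 0.452 -0.042 -0.891] x [-0.095 -0.995 -0.001] F [-15.4   1.9  19.4] q [ 0.13  0.29  2.22 -0.52  0.2   2.28] op 0.441
Fbed [-23.17   0.65   8.86] [0.21 1.08 0.17]
cap in bed [-112.3    0.4   29.9]
```

Emit:
arm_command(targets=[[0, 0.0006, -0.0008, 0, 0, 0], [0, 0, 0, 0, 0, 0], [0, 0, 0, 0, 0, 0], [0, 0, 0, 0, 0, 0]], squeeze=20)

```text
clock: 12.65
eef_pos: [559.6, 39.3, 101.9]
tcp_rot: [-2.67, 0.002, -1.666]
contact_force: [-8.0, 0.8, 8.3]
opening: 0.444
```

```bash
python3 fb.py;python3 - <<'E'
from h import *
f=grab('wrist');save(f,'w13');cv2.imwrite('pics/w13c.png',cv2.resize(f['image'][70:260,230:425],None,fx=4,fy=3.1,interpolation=cv2.INTER_CUBIC))
f=grab('scene');save(f,'s13');cv2.imwrite('pics/s13c.png',cv2.resize(f['image'][175:245,275:365],None,fx=8,fy=8,interpolation=cv2.INTER_CUBIC))
E
```

```text
t 12.65 p [559.6  39.3 101.9] z [ 0.453 -0.042 -0.891] x [-0.095 -0.995 -0.002] F [-8.   0.8  8.3] q [ 0.13  0.29  2.22 -0.52  0.2   2.28] op 0.444
Fbed [-11.1    0.14   3.14] [0.15 0.57 0.14]
cap in bed [-112.4    0.6   30. ]
```

View pics/w13c.png

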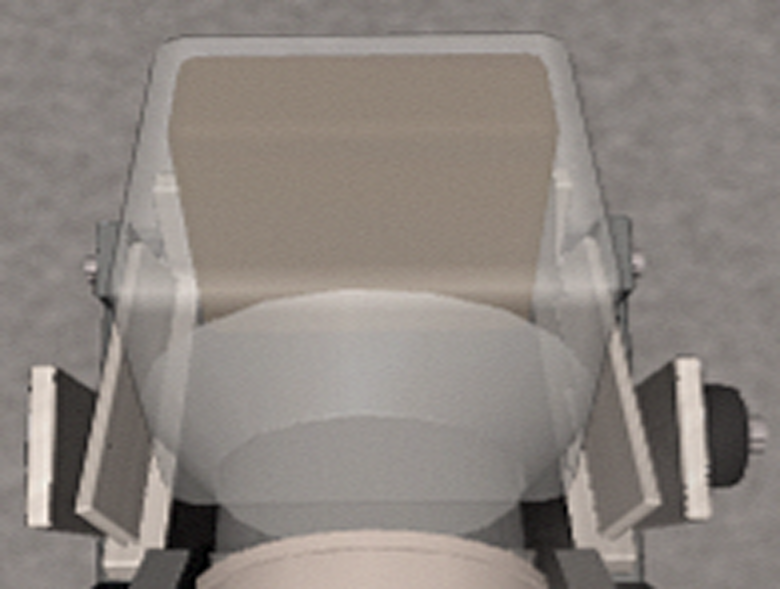

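View pics/s13c.png

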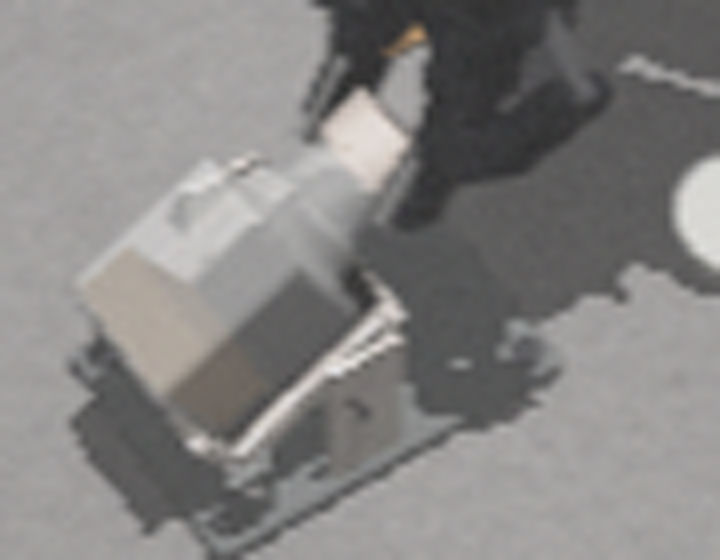

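Emit:
arm_command(targets=[[0, 0.0003, -0.0005, 0, 0, 0], [0, 0, 0, 0, 0, 0], [0, 0, 0, 0, 0, 0], [0, 0, 0, 0, 0, 0], [0, 0, 0, 0, 0, 0]], fingers=0.05)

```text
clock: 13.17
eef_pos: [559.7, 39.4, 102.1]
tcp_rot: [-2.669, 0.002, -1.666]
contact_force: [-0.0, 0.1, 0.4]
opening: 0.592
```

```bash
python3 fb.py;python3 - <<'E'
from h import *
f=grab('wrist');save(f,'w14');cv2.imwrite('pics/w14c.png',cv2.resize(f['image'][70:330,230:425],None,fx=3,fy=2.3,interpolation=cv2.INTER_CUBIC))
f=grab('scene');save(f,'s14');cv2.imwrite('pics/s14c.png',cv2.resize(f['image'][175:245,275:365],None,fx=8,fy=8,interpolation=cv2.INTER_CUBIC))
E
```

```text
t 13.17 p [559.7  39.4 102.1] z [ 0.453 -0.041 -0.89 ] x [-0.095 -0.995 -0.002] F [-0.   0.1  0.4] q [ 0.13  0.29  2.22 -0.52  0.2   2.28] op 0.592
Fbed [-0.24  0.12  0.35] [-0.06  0.23  0.02]
cap in bed [-112.5    0.6   30.2]
```

View pics/w14c.png

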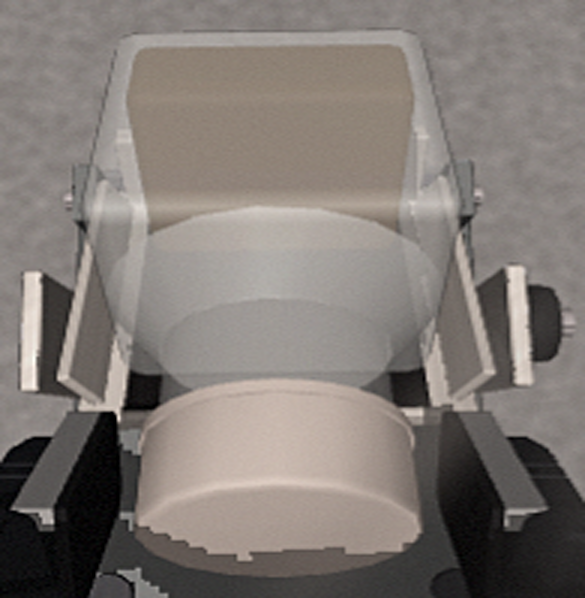

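View pics/s14c.png

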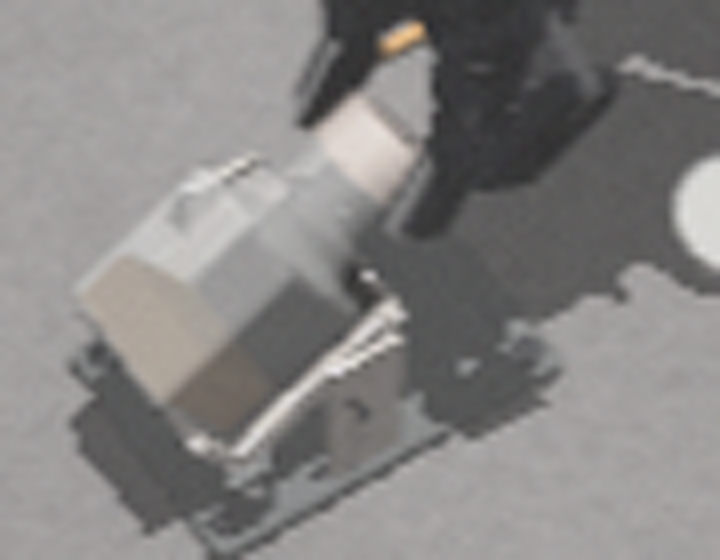

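Emit:
arm_command(targets=[[0, 0, 0, 0, 0, 0], [0, 0, 0, 0, 0, 0], [0, 0, -0.008, 0, 0, 0], [0, 0, -0.012, 0, 0, 0], [0, 0, -0.02, 0, 0, 0], [0, 0, -0.025, 0, 0, 0], [0, 0, -0.025, 0, 0, 0], [0, 0, -0.025, 0, 0, 0], [0, 0, -0.025, 0, 0, 0], [0, 0, 0, 0, 0, 0]], fingers=0.065)

```text
clock: 14.1
eef_pos: [496.5, 45.6, 230.9]
tcp_rot: [-2.664, 0.004, -1.666]
contact_force: [1.1, 0.3, 0.7]
opening: 0.76
```

```bash
python3 fb.py;python3 - <<'E'
from h import *
f=grab('wrist');save(f,'w15')
f=grab('scene');save(f,'s15');cv2.imwrite('pics/s15c.png',cv2.resize(f['image'][175:245,275:365],None,fx=8,fy=8,interpolation=cv2.INTER_CUBIC))
E
```

```text
t 14.1 p [496.5  45.6 230.9] z [ 0.458 -0.04  -0.888] x [-0.095 -0.995 -0.004] F [1.1 0.3 0.7] q [ 0.17 -0.06  2.22 -0.24  0.52  2.01] op 0.76
Fbed [0.55 0.42 1.16] [ 0.    0.19 -0.01]
cap in bed [-232.4    1.7  109.2]
```

View pics/w15.png

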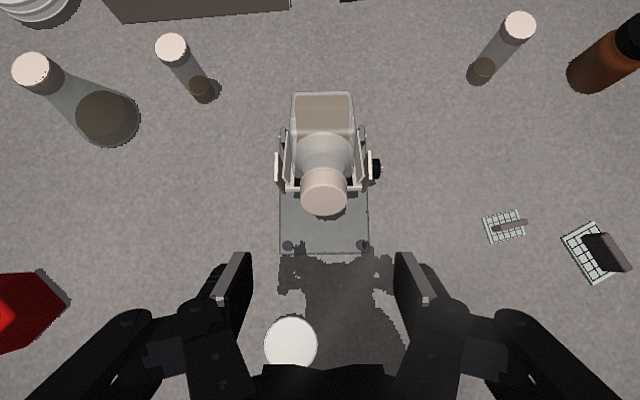

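View pics/s15c.png

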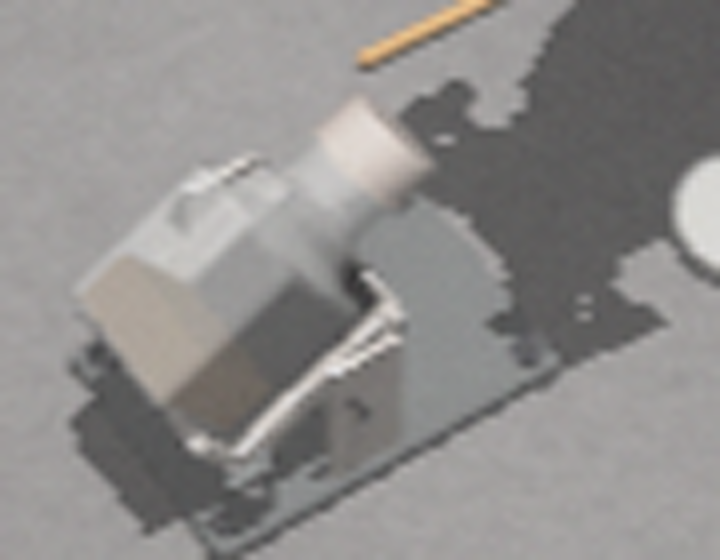

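```bash
python3 - <<'E'
from h import *
f=load('w15');cv2.imwrite('pics/w15c.png',cv2.resize(f['image'][210:300,550:640],None,fx=6,fy=6,interpolation=cv2.INTER_CUBIC))
a=-1.16
plan([477,-263,140],frame([0,0,-1],[np.cos(a),np.sin(a),0]),vmax=32)
E
```

```text
N 11 row [0.0275, 0.0076, 0.0069, -0.0423, -0.0107, -0.0452]
end [ 477.7 -262.8  139.6] err [ 0.7  0.2 -0.4] mid [477. -64. 192.] [ 472. -178.  161.]
```

View pics/w15c.png

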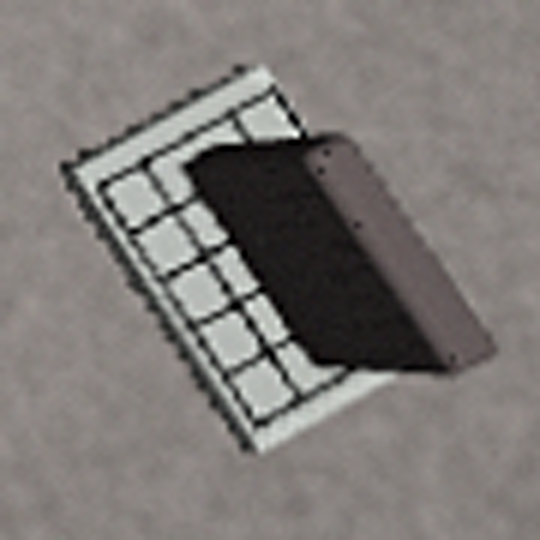

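Emit:
arm_command(targets=[[0.0275, 0.0076, 0.0069, -0.0423, -0.0107, -0.0452], [0.0275, 0.0076, 0.0069, -0.0423, -0.0107, -0.0452], [0.0275, 0.0076, 0.0069, -0.0423, -0.0107, -0.0452], [0.0275, 0.0076, 0.0069, -0.0423, -0.0107, -0.0452], [0.0275, 0.0076, 0.0069, -0.0423, -0.0107, -0.0452], [0.0275, 0.0076, 0.0069, -0.0423, -0.0107, -0.0452], [0.0275, 0.0076, 0.0069, -0.0423, -0.0107, -0.0452], [0.0275, 0.0076, 0.0069, -0.0423, -0.0107, -0.0452], [0.0275, 0.0076, 0.0069, -0.0423, -0.0107, -0.0452], [0.0275, 0.0076, 0.0069, -0.0423, -0.0107, -0.0452], [0.0275, 0.0076, 0.0069, -0.0423, -0.0107, -0.0452], [0, 0, 0, 0, 0, 0], [0, 0, 0, 0, 0, 0]], fingers=0.05)

```text
clock: 15.28
eef_pos: [475.2, -253.3, 139.4]
tcp_rot: [-3.132, -0.002, -1.181]
contact_force: [-0.4, 1.8, 0.6]
opening: 0.584
```

```bash
python3 - <<'E'
from h import *
st()
f=grab('wrist');save(f,'w16')
f=grab('top');save(f,'t16')
f=grab('scene');save(f,'s16');cv2.imwrite('pics/s16c.png',cv2.resize(f['image'][175:245,275:365],None,fx=8,fy=8,interpolation=cv2.INTER_CUBIC))
E
```

```text
t 15.28 p [ 475.2 -253.3  139.4] z [ 0.01   0.002 -1.   ] x [ 0.38  -0.925  0.002] F [-0.4  1.8  0.6] q [-0.5   0.33  1.91  0.01  0.9   0.68] op 0.584
```

View pics/w16.png

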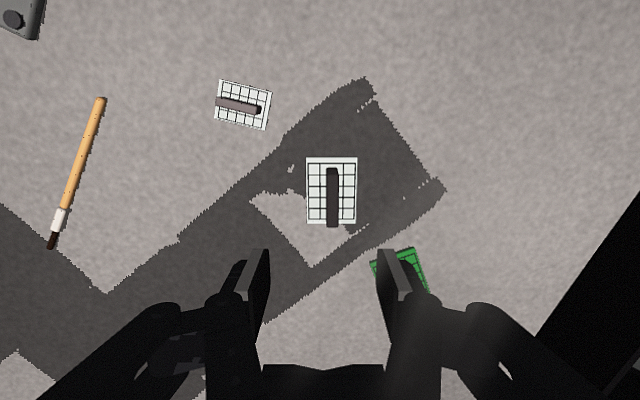

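View pics/s16c.png

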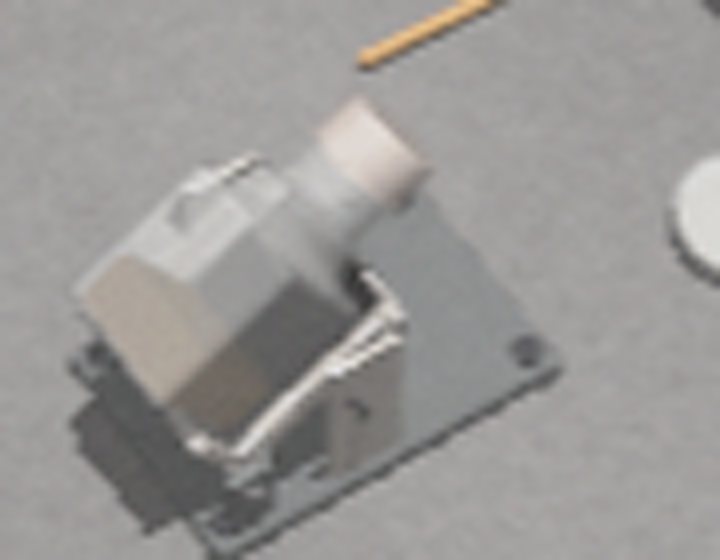

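```bash
python3 - <<'E'
from h import *
f=load('w16');print(r.sense()['eef_pos'])
im=f['image'];cv2.imwrite('pics/w16c.png',cv2.resize(im[145:235,295:370],None,fx=8,fy=6.6,interpolation=cv2.INTER_CUBIC))
g=im[150:232,296:370].min(2); m=(g>150).astype(np.uint8); m=cv2.morphologyEx(m,cv2.MORPH_CLOSE,np.ones((7,7)))
n,l,s,c=cv2.connectedComponentsWithStats(m);i=1+np.argmax(s[1:,4]);print(s[i])
pts=np.argwhere(l==i)[:,::-1].astype(np.float32)
b=cv2.boxPoints(cv2.minAreaRect(pts))+[296,150];print(b)
P=np.array([onz(f,*q,5) for q in b]);print(P.round(1));C=P.mean(0);print('c',C)
for k in range(4):
    d=P[(k+1)%4]-P[k];print(np.linalg.norm(d),np.arctan2(d[1],d[0]))
E
```

```text
[ 474.78618095 -251.40806367  140.9274068 ]
[   0    7   61   75 3281]
[[296. 157.]
 [356. 157.]
 [356. 231.]
 [296. 231.]]
[[ 493.4 -222.8    5. ]
 [ 512.6 -269.5    5. ]
 [ 451.3 -296.8    5. ]
 [ 430.8 -246.8    5. ]]
c [ 472.00108541 -258.96198475    5.        ]
50.47865808441123 -1.1812925381232688
67.10941394676622 -2.7222766657588897
54.0149385624833 1.9596508233553438
67.06211244121329 0.3665993428550164
```

View pics/w16c.png

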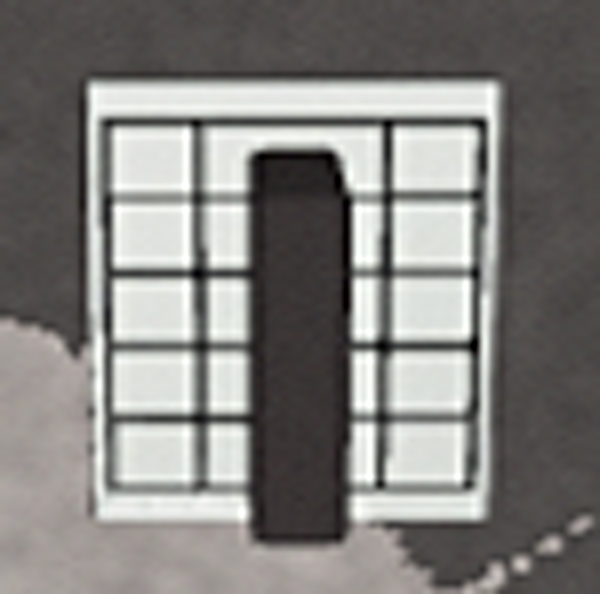

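```bash
python3 - <<'E'
from h import *
f=load('w16')
b=[(295+(x+.5)/8-.5,145+(y+.5)/6.6-.5) for x,y in [(88,80),(500,80),(489,521),(97,521)]]
P=np.array([onz(f,*q,z) for q,z in zip(b,(5,5,5,5))]);print(P.round(1))
for k in range(4):
    d=P[(k+1)%4]-P[k];print(np.linalg.norm(d),np.arctan2(d[1],d[0]))
# rib top near end centre
q=(295+298/8-.5,145+543/6.6-.5);print('rib near-end top',onz(f,*q,35.5))
C=P.mean(0);print(C)
for i in range(3): print(r.sense()['eef_pos'])
t=load('t16');cv2.imwrite('pics/t16c.png',cv2.resize(t['image'][215:270,390:450],None,fx=8,fy=8,interpolation=cv2.INTER_CUBIC))
E
```

```text
[[ 496.7 -230.1    5. ]
 [ 513.1 -270.2    5. ]
 [ 457.7 -293.6    5. ]
 [ 441.1 -253.1    5. ]]
43.3201814899266 -1.1813508569818123
60.13129349665505 -2.741746597206682
43.80987086801272 1.9597571471278068
60.10696202145502 0.3917032004695882
rib near-end top [ 457.62605818 -269.47255111   35.5       ]
[ 477.17461903 -261.74353997    5.        ]
[ 474.78618095 -251.40806367  140.9274068 ]
[ 474.78618095 -251.40806367  140.9274068 ]
[ 474.78618095 -251.40806367  140.9274068 ]
```

```bash
python3 - <<'E'
from h import *
a=.392-np.pi/2;Rt=frame([0,0,-1],[np.cos(a),np.sin(a),0])
q=plan([477.2,-261.7,45],Rt,N=6)
plan([477.2,-261.7,10],Rt,N=4,start=q)
E
```

```text
N 6 row [0.0017, 0.0004, 0.016, -0.0019, -0.0005, 0.0]
end [ 477.1 -261.7   44.9] err [-0.1  0.  -0.1] mid [ 476. -257.   93.] [ 477. -260.   61.]
N 4 row [0.0, -0.0, 0.0087, 0.0, -0.0, 0.0]
end [ 477.1 -261.7   10.1] err [-0.1  0.   0.1] mid [ 477. -262.   28.] [ 477. -262.   19.]
```

Emit:
arm_command(targets=[[0.0017, 0.0004, 0.016, -0.0019, -0.0005, 0], [0.0017, 0.0004, 0.016, -0.0019, -0.0005, 0], [0.0017, 0.0004, 0.016, -0.0019, -0.0005, 0], [0.0017, 0.0004, 0.016, -0.0019, -0.0005, 0], [0.0017, 0.0004, 0.016, -0.0019, -0.0005, 0], [0.0017, 0.0004, 0.016, -0.0019, -0.0005, 0], [0, 0, 0, 0, 0, 0], [0, 0, 0, 0, 0, 0]], fingers=0.035)

```text
clock: 16.1
eef_pos: [477.4, -261.7, 45.7]
tcp_rot: [3.141, -0.0, -1.178]
contact_force: [-0.5, 0.1, 0.2]
opening: 0.412
```

```bash
python3 - <<'E'
from h import *
st()
f=grab('wrist');save(f,'w17')
a=.392-np.pi/2;Rt=frame([0,0,-1],[np.cos(a),np.sin(a),0])
plan([477.2,-261.7,10],Rt,N=5)
print(proj(f,[[477.2,-261.7,35.5],[477.2-20.3,-261.7-8.4,35.5],[477.2+20.3,-261.7+8.4,35.5]]))
E
```

```text
t 16.1 p [ 477.4 -261.7   45.7] z [ 0. -0. -1.] x [ 0.383 -0.924  0.   ] F [-0.5  0.1  0.2] q [-0.5   0.48  1.94 -0.    0.72  0.67] op 0.412
N 5 row [-0.0001, 0.0001, 0.0073, -0.0001, -0.0003, 0.0002]
end [ 477.3 -261.9    9.9] err [ 0.1 -0.2 -0.1] mid [ 478. -262.   32.] [ 477. -262.   17.]
[[321.06628656 254.37659271]
 [321.10391948 291.96129384]
 [321.02494053 213.80064629]]
```

View pics/w17.png

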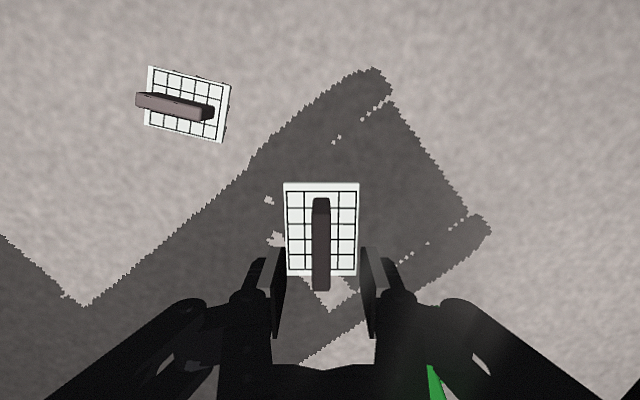

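Emit:
arm_command(targets=[[0, 0, 0.0073, 0, 0, 0], [0, 0, 0.0073, 0, 0, 0], [0, 0, 0.0073, 0, 0, 0], [0, 0, 0.0073, 0, 0, 0], [0, 0, 0.0068, 0, 0, 0], [0, 0, 0, 0, 0, 0], [0, 0, 0, 0, 0, 0]])

```text
clock: 16.73
eef_pos: [477.6, -262.6, 9.1]
tcp_rot: [3.141, -0.001, -1.178]
contact_force: [0.1, 0.1, -0.3]
opening: 0.409
```

```bash
python3 - <<'E'
from h import *
st()
E
```

```text
t 16.73 p [ 477.6 -262.6    9.1] z [ 0.    -0.001 -1.   ] x [ 0.382 -0.924  0.001] F [ 0.1  0.1 -0.3] q [-0.51  0.54  1.95 -0.    0.65  0.67] op 0.409
```

Emit:
arm_command(targets=[[0, 0, -0.001, 0, 0, 0], [0, 0, 0, 0, 0, 0], [0, 0, 0, 0, 0, 0], [0, 0, 0, 0, 0, 0], [0, 0, 0, 0, 0, 0], [0, 0, 0, 0, 0, 0], [0, 0, 0, 0, 0, 0]], fingers=0, squeeze=60)

```text
clock: 17.32
eef_pos: [478.5, -263.1, 11.3]
tcp_rot: [-3.14, -0.002, -1.178]
contact_force: [-0.3, -0.5, 5.3]
opening: 0.106
```

```bash
python3 - <<'E'
from h import *
st()
f=grab('wrist');save(f,'w18')
E
```

```text
t 17.32 p [ 478.5 -263.1   11.3] z [ 0.002 -0.002 -1.   ] x [ 0.382 -0.924  0.002] F [-0.3 -0.5  5.3] q [-0.51  0.54  1.95 -0.    0.65  0.67] op 0.106
```

View pics/w18.png

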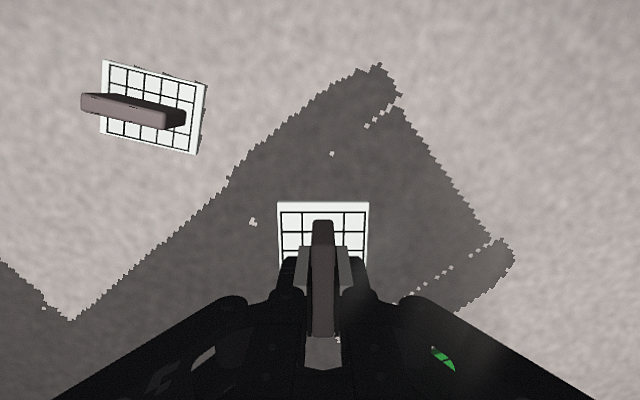

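```bash
python3 - <<'E'
from h import *
for n in ('w15','s16'):
    f=load(n)
    for sl in (.50,.53):
        Rb=bed(-.085,sl)
        for nm,p in [('baseL',(0,30,60)),('baseR',(0,-30,60)),('shL',(-68,30,60)),('shR',(-68,-30,60)),('captop',(-122,0,30))]:
            print(n,sl,nm,proj(f,FOOT+Rb@np.array(p,float))[0].round(1),end=' ')
        print()
f=load('w15');cv2.imwrite('pics/w15d.png',cv2.resize(f['image'][80:225,265:390],None,fx=5,fy=4,interpolation=cv2.INTER_CUBIC))
f=load('s16');cv2.imwrite('pics/s16d.png',cv2.resize(f['image'][185:235,280:330],None,fx=12,fy=12,interpolation=cv2.INTER_CUBIC))
E
```

```text
w15 0.5 baseL [291.3  90.5] w15 0.5 baseR [352.2  89.9] w15 0.5 shL [287.3 136.5] w15 0.5 shR [357.  135.7] w15 0.5 captop [322.9 207.2] 
w15 0.53 baseL [291.4  89.5] w15 0.53 baseR [352.   88.9] w15 0.53 shL [287.2 133.2] w15 0.53 shR [357.1 132.5] w15 0.53 captop [322.9 203.6] 
s16 0.5 baseL [294.  224.3] s16 0.5 baseR [282.6 209. ] s16 0.5 shL [312.4 207.5] s16 0.5 shR [300.5 192.5] s16 0.5 captop [325.3 190. ] 
s16 0.53 baseL [293.5 224.8] s16 0.53 baseR [282.1 209.5] s16 0.53 shL [311.6 207.7] s16 0.53 shR [299.7 192.7] s16 0.53 captop [324.5 189.8]
```

View pics/w15d.png

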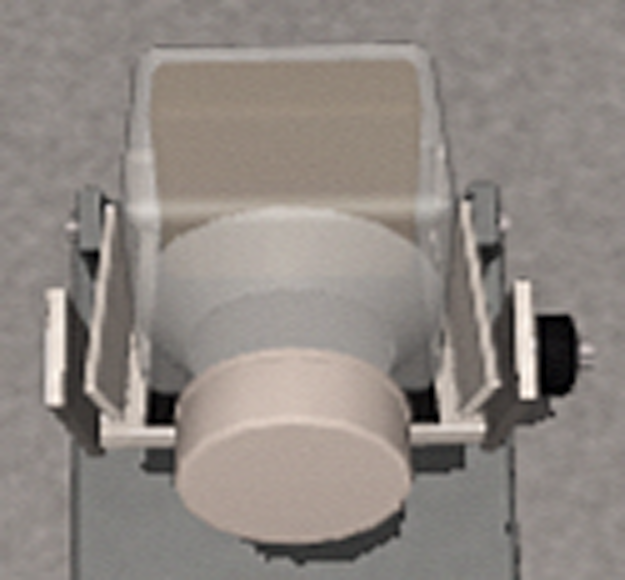

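View pics/s16d.png

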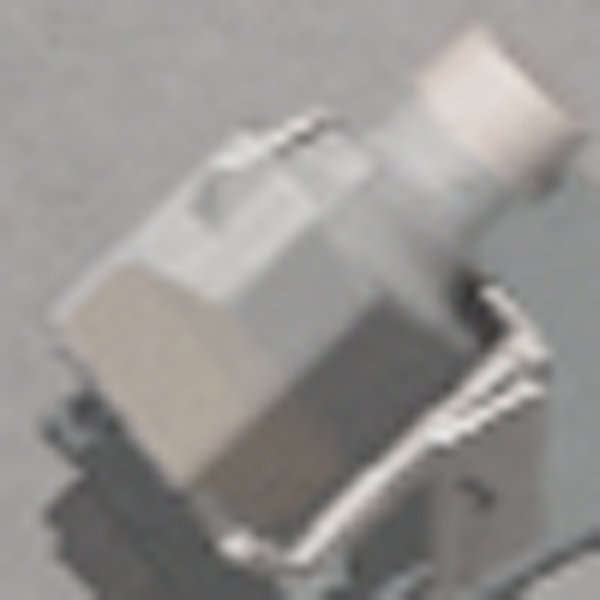

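```bash
python3 - <<'E'
from h import *
f=load('t16');cv2.imwrite('pics/t16d.png',cv2.resize(f['image'][165:240,270:335],None,fx=8,fy=8,interpolation=cv2.INTER_CUBIC))
E
```

```text
(no output)
```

View pics/t16d.png

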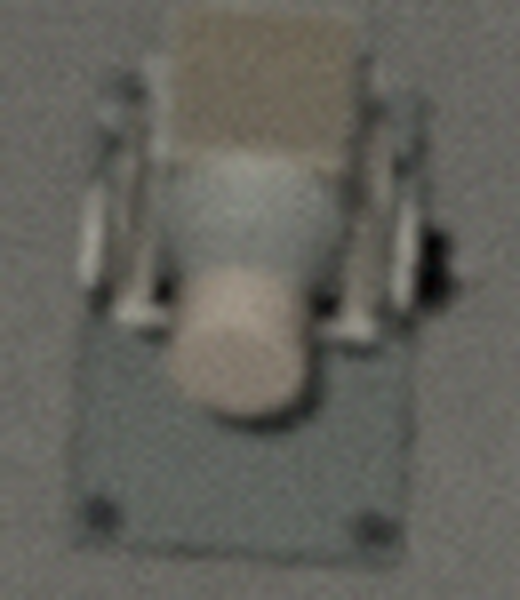

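```bash
python3 - <<'E'
from h import *
w=load('w15');s=load('s16');t=load('t16')
def triN(obs):
    A=np.zeros((3,3));b=np.zeros(3);L=[]
    for f,p in obs:
        o,d=ray(f,*p);M=np.eye(3)-np.outer(d,d);A+=M;b+=M@o;L.append((o,M))
    x=np.linalg.solve(A,b);return x,[round(np.linalg.norm(M@(x-o)),1) for o,M in L]
C=triN([(w,(323.6,199.4)),(s,(323.7,191.2)),(t,(299.4,210.8))]);B=triN([(w,(322,91.5)),(s,(290,218.2)),(t,(303.1,165.9))])
print(C,B)
for pair in ('ws','wt','st'):
    D={'w':(w,(323.6,199.4),(322,91.5)),'s':(s,(323.7,191.2),(290,218.2)),'t':(t,(299.4,210.8),(303.1,165.9))}
    c=triN([(D[k][0],D[k][1]) for k in pair])[0];b=triN([(D[k][0],D[k][2]) for k in pair])[0]
    d=b-c; ang=np.arctan2(-d[2],np.hypot(d[0],d[1])); print(pair,c.round(1),b.round(1),np.linalg.norm(d),'slope',ang+np.arctan2(30,122),'yaw',np.arctan2(d[1],d[0]))
Rb=bed(-.085,.53);print('pred cap',FOOT+Rb@[-122,0,30],'base',FOOT+Rb@[0,0,60])
E
```

```text
(array([546.2193126 ,  40.28239771, 118.3158344 ]), [np.float64(1.2), np.float64(0.7), np.float64(0.8)]) (array([659.82076787,  32.16104008,  82.51943373]), [np.float64(3.2), np.float64(2.9), np.float64(1.7)])
ws [546.7  40.6 119.1] [660.6  33.   83.6] 119.5020957883511 slope 0.542437127983215 yaw -0.06665225900515914
wt [541.6  40.  149.1] [654.3  31.2  99. ] 123.66355978660812 slope 0.657641909199506 yaw -0.07814680061174233
st [545.5  40.2 117.4] [658.5  32.1  78.7] 119.67804167096837 slope 0.5704429618184774 yaw -0.07152233583766805
pred cap [543.22881519  40.94898088 122.55927974] base [663.22249208  30.72488345  86.76842423]
```

```bash
cat >> h.py <<'E'
def slide_goal(dx=0,dy=0,dz=0,yaw=-.078,sl=.545,mid=None,off=(0,0.7,11.3)):
    Rb=bed(yaw,sl); Rf=np.c_[-Rb[:,1],-Rb[:,0],-Rb[:,2]]
    m=FOOT+Rb@[-34,0,60] if mid is None else np.array(mid)
    return m+Rb@[dx,dy,dz]-Rf@np.array(off),Rf
E
python3 - <<'E'
from h import *
P,Rf=slide_goal();print(P,Rf.round(2),np.linalg.det(Rf))
s=r.sense();st0=(s['eef_pos']+[0,0,170],Rm(s['tcp_rot']))
P2,_=slide_goal(dz=60);print(P2)
plan(P2+[0,0,20],Rf,start=st0,vmax=25,wmax=.08)
E
```

```text
[641.46166527  32.63864834 113.23389825] [[-0.08 -0.85 -0.52]
 [-1.    0.07  0.04]
 [-0.    0.52 -0.86]] 1.0000000000000002
[672.47217699  30.2149111  164.54153569]
N 15 row [-0.0172, -0.016, -0.004, -0.0358, -0.0087, 0.0305]
end [672.9  30.6 184.4] err [ 0.4  0.4 -0.1] mid [ 539. -135.  198.] [608. -38. 197.]
```

Emit:
arm_command(targets=[[0, 0, -0.005, 0, 0, 0], [0, 0, -0.015, 0, 0, 0], [0, 0, -0.025, 0, 0, 0], [0, 0, -0.025, 0, 0, 0], [0, 0, -0.025, 0, 0, 0], [0, 0, -0.025, 0, 0, 0], [0, 0, -0.025, 0, 0, 0], [0, 0, -0.015, 0, 0, 0], [0, 0, -0.005, 0, 0, 0], [0, 0, 0, 0, 0, 0], [0, 0, 0, 0, 0, 0]])

```text
clock: 18.28
eef_pos: [477.4, -262.3, 175.2]
tcp_rot: [-3.141, -0.001, -1.178]
contact_force: [0.9, 0.3, -0.2]
opening: 0.103
```

```bash
python3 - <<'E'
from h import *
st()
f=grab('wrist');save(f,'w19')
P2,Rf=slide_goal(dz=60)
plan(P2+[0,0,20],Rf,vmax=25,wmax=.08)
E
```

```text
t 18.28 p [ 477.4 -262.3  175.2] z [ 0.001 -0.001 -1.   ] x [ 0.382 -0.924  0.001] F [ 0.9  0.3 -0.2] q [-0.5   0.29  1.86 -0.    0.99  0.67] op 0.103
N 15 row [-0.0171, -0.0159, -0.0045, -0.0356, -0.0086, 0.0306]
end [672.4  29.7 185.4] err [-0.  -0.6  0.9] mid [ 538. -135.  195.] [607. -39. 196.]
```

View pics/w19.png

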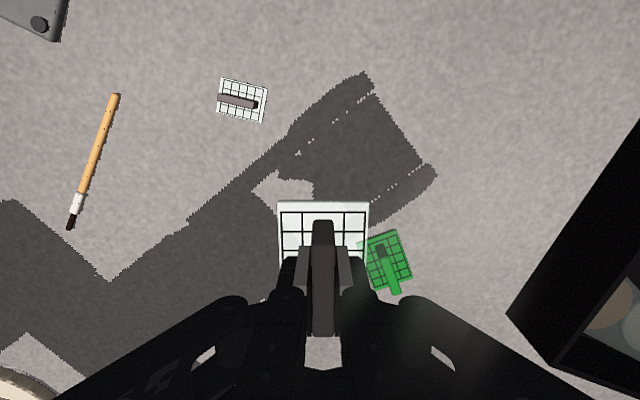

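Slide held: the plate fills (278–370, 202–260), unchanged from the grasp view. Moving over the bottle.

Emit:
arm_command(targets=[[-0.0171, -0.0159, -0.0045, -0.0356, -0.0086, 0.0306], [-0.0171, -0.0159, -0.0045, -0.0356, -0.0086, 0.0306], [-0.0171, -0.0159, -0.0045, -0.0356, -0.0086, 0.0306], [-0.0171, -0.0159, -0.0045, -0.0356, -0.0086, 0.0306], [-0.0171, -0.0159, -0.0045, -0.0356, -0.0086, 0.0306], [-0.0171, -0.0159, -0.0045, -0.0356, -0.0086, 0.0306], [-0.0171, -0.0159, -0.0045, -0.0356, -0.0086, 0.0306], [-0.0171, -0.0159, -0.0045, -0.0356, -0.0086, 0.0306], [-0.0171, -0.0159, -0.0045, -0.0356, -0.0086, 0.0306], [-0.0171, -0.0159, -0.0045, -0.0356, -0.0086, 0.0306], [-0.0171, -0.0159, -0.0045, -0.0356, -0.0086, 0.0306], [-0.0171, -0.0159, -0.0045, -0.0356, -0.0086, 0.0306], [-0.0171, -0.0159, -0.0045, -0.0356, -0.0086, 0.0306], [-0.0171, -0.0159, -0.0045, -0.0356, -0.0086, 0.0306], [-0.0171, -0.0159, -0.0045, -0.0356, -0.0086, 0.0306], [0, 0, 0, 0, 0, 0], [0, 0, 0, 0, 0, 0]])

```text
clock: 19.75
eef_pos: [672.7, 29.9, 183.0]
tcp_rot: [2.594, -0.001, -1.648]
contact_force: [-0.5, -0.1, -1.7]
opening: 0.103
```

```bash
python3 - <<'E'
from h import *
st()
f=grab('wrist');save(f,'w20')
f=grab('scene');save(f,'s20');cv2.imwrite('pics/s20c.png',cv2.resize(f['image'][155:255,260:360],None,fx=6,fy=6,interpolation=cv2.INTER_CUBIC))
P2,Rf=slide_goal(dz=15)
plan(P2,Rf,N=6)
E
```

```text
t 19.75 p [672.7  29.9 183. ] z [-0.519  0.039 -0.854] x [-0.077 -0.997  0.001] F [-0.5 -0.1 -1.7] q [0.02 0.79 1.12 0.05 1.78 1.66] op 0.103
N 6 row [-0.0003, -0.0018, 0.0105, -0.0, -0.0001, -0.0001]
end [649.1  32.3 125.9] err [-0.1  0.3 -0.2] mid [661.  31. 156.] [653.  32. 136.]
```

View pics/w20.png

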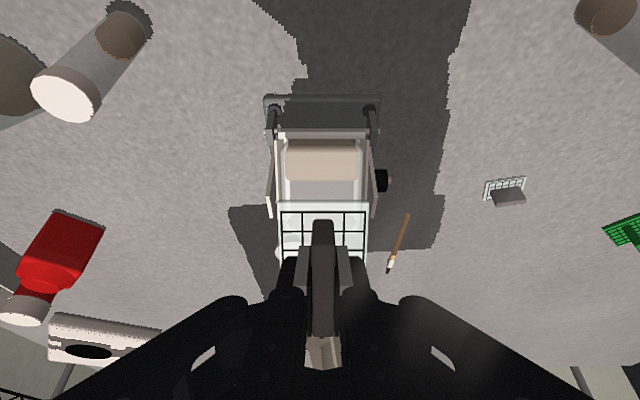

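View pics/s20c.png

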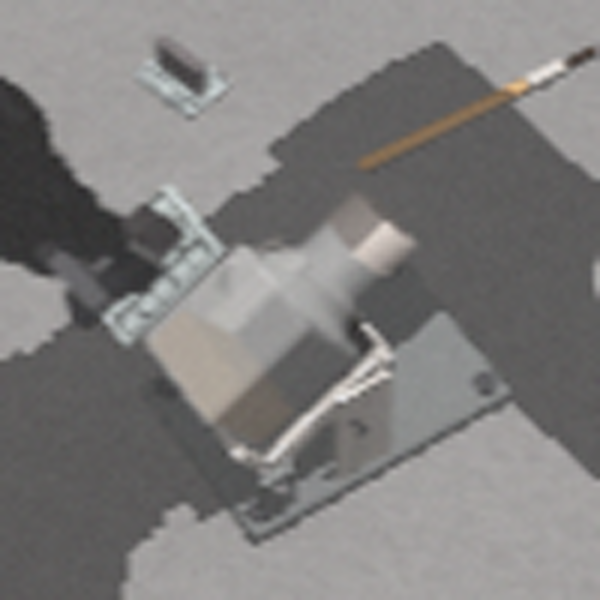

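Emit:
arm_command(targets=[[-0.0003, -0.0018, 0.0105, 0, 0, 0], [-0.0003, -0.0018, 0.0105, 0, 0, 0], [-0.0003, -0.0018, 0.0105, 0, 0, 0], [-0.0003, -0.0018, 0.0105, 0, 0, 0], [-0.0003, -0.0018, 0.0105, 0, 0, 0], [-0.0003, -0.0018, 0.0105, 0, 0, 0], [0, 0, 0, 0, 0, 0], [0, 0, 0, 0, 0, 0]])

```text
clock: 20.52
eef_pos: [649.4, 32.9, 126.4]
tcp_rot: [2.597, -0.0, -1.649]
contact_force: [-0.6, 0.7, 0.0]
opening: 0.104
```

```bash
python3 - <<'E'
from h import *
st()
f=grab('wrist');save(f,'w21');cv2.imwrite('pics/w21c.png',cv2.resize(f['image'][70:290,240:410],None,fx=3.6,fy=2.7,interpolation=cv2.INTER_CUBIC))
f=grab('scene');save(f,'s21');cv2.imwrite('pics/s21c.png',cv2.resize(f['image'][175:245,270:345],None,fx=8,fy=8,interpolation=cv2.INTER_CUBIC))
f=grab('top');save(f,'t21');cv2.imwrite('pics/t21c.png',cv2.resize(f['image'][155:230,265:340],None,fx=7,fy=7,interpolation=cv2.INTER_CUBIC))
E
```

```text
t 20.52 p [649.4  32.9 126.4] z [-0.517  0.04  -0.855] x [-0.078 -0.997  0.   ] F [-0.6  0.7  0. ] q [0.02 0.8  1.22 0.05 1.66 1.66] op 0.104
```

View pics/w21c.png

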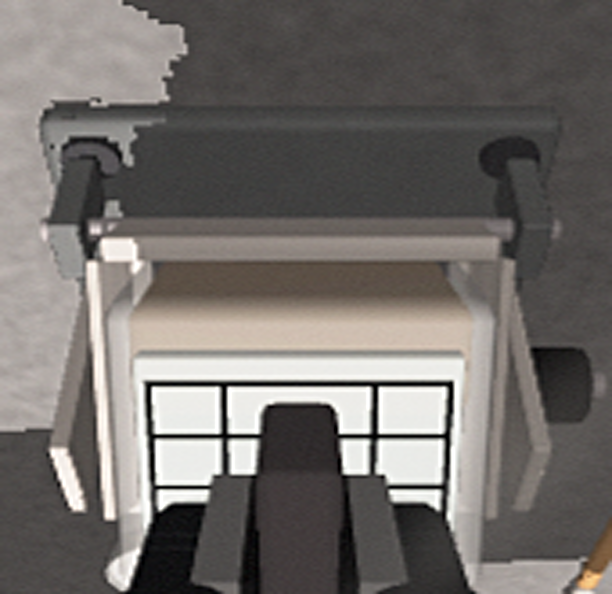

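View pics/s21c.png

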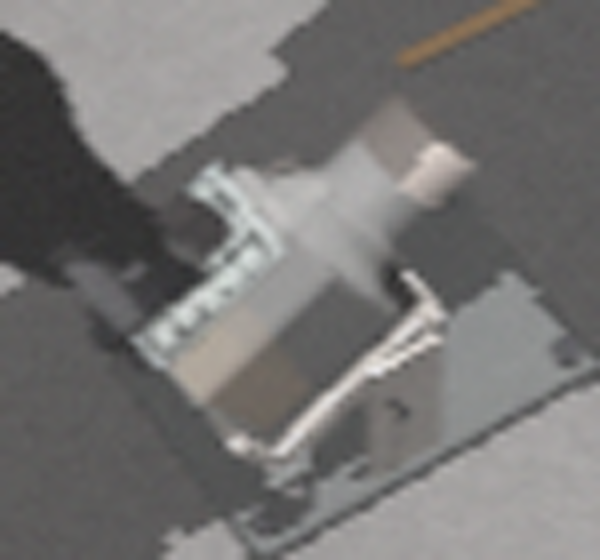

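Emit:
arm_command(targets=[[0.0005, 0, 0.004, 0, 0, 0], [0, 0, 0.004, 0, 0, 0], [0, 0, 0.003, 0, 0, 0], [0, 0, 0, 0, 0, 0], [0, 0, 0, 0, 0, 0]])

```text
clock: 21.08
eef_pos: [644.1, 32.8, 117.5]
tcp_rot: [2.598, -0.0, -1.649]
contact_force: [-0.2, 0.2, -0.4]
opening: 0.105
```

```bash
cat > fs.py <<'E'
from h import *
s=st();Rt=Rm(s['tcp_rot']);Rb=bed(-.078,.545)
print('F tool',(Rt.T@s['contact_force']).round(2),'T tool',(Rt.T@s['wrist_torque']).round(3),'underside c in bed',(Rb.T@(s['eef_pos']+Rt@[0,.7,11.3]-FOOT)).round(1))
E
python3 fs.py;  python3 - <<'E'
from h import *
f=grab('wrist');save(f,'w22');cv2.imwrite('pics/w22c.png',cv2.resize(f['image'][70:290,240:410],None,fx=3.6,fy=2.7,interpolation=cv2.INTER_CUBIC))
E
```

```text
t 21.08 p [644.1  32.8 117.5] z [-0.516  0.04  -0.856] x [-0.078 -0.997  0.   ] F [-0.2  0.2 -0.4] q [0.02 0.8  1.24 0.05 1.64 1.66] op 0.105
F tool [-0.14 -0.04  0.48] T tool [0.302 0.056 0.054] underside c in bed [-34.    0.4  65. ]
```

View pics/w22c.png

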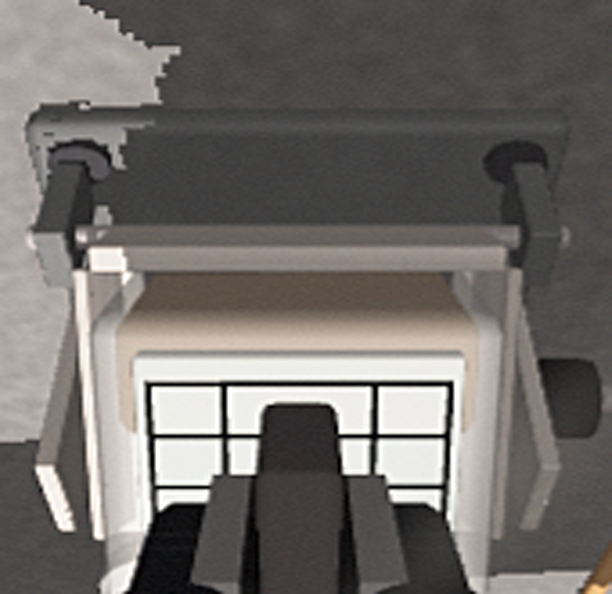

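Emit:
arm_command(targets=[[0, 0, 0.001, 0, 0, 0], [0, 0, 0.001, 0, 0, 0], [0, 0, 0.001, 0, 0, 0], [0, 0, 0, 0, 0, 0], [0, 0, 0, 0, 0, 0]])

```text
clock: 21.55
eef_pos: [642.7, 32.9, 115.1]
tcp_rot: [2.598, -0.0, -1.649]
contact_force: [0.7, -0.2, -0.8]
opening: 0.102
```

```bash
python3 fs.py
```

```text
t 21.55 p [642.7  32.9 115.1] z [-0.515  0.04  -0.856] x [-0.078 -0.997  0.   ] F [ 0.7 -0.2 -0.8] q [0.02 0.8  1.25 0.05 1.63 1.66] op 0.102
F tool [ 0.17 -1.06  0.3 ] T tool [ 0.288 -0.017  0.053] underside c in bed [-33.9   0.4  62.3]
```

Emit:
arm_command(targets=[[0, 0, 0.001, 0, 0, 0], [0, 0, 0.001, 0, 0, 0], [0, 0, 0, 0, 0, 0], [0, 0, 0, 0, 0, 0]])

```text
clock: 21.88
eef_pos: [641.7, 33.0, 113.3]
tcp_rot: [2.598, -0.0, -1.649]
contact_force: [-0.5, -0.2, -1.1]
opening: 0.103
```

```bash
python3 fs.py;  python3 - <<'E'
from h import *
f=grab('wrist');save(f,'w23');cv2.imwrite('pics/w23c.png',cv2.resize(f['image'][70:290,240:410],None,fx=3.6,fy=2.7,interpolation=cv2.INTER_CUBIC))
E
```

```text
t 21.88 p [641.7  33.  113.3] z [-0.515  0.04  -0.856] x [-0.079 -0.997  0.   ] F [-0.5 -0.2 -1.1] q [0.02 0.8  1.25 0.05 1.63 1.66] op 0.103
F tool [ 0.22 -0.19  1.21] T tool [0.301 0.011 0.019] underside c in bed [-33.9   0.4  60.2]
```

View pics/w23c.png

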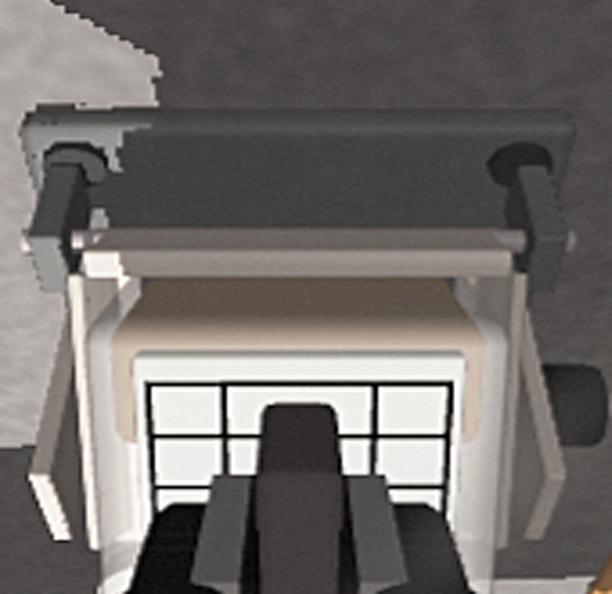

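Emit:
arm_command(targets=[[0, 0, 0.001, 0, 0, 0], [0, 0, 0, 0, 0, 0], [0, 0, 0, 0, 0, 0]])

```text
clock: 22.18
eef_pos: [641.2, 33.0, 112.5]
tcp_rot: [2.598, -0.0, -1.649]
contact_force: [0.0, -0.5, 0.1]
opening: 0.104
```

```bash
python3 fs.py
```

```text
t 22.18 p [641.2  33.  112.5] z [-0.515  0.04  -0.856] x [-0.079 -0.997  0.   ] F [ 0.  -0.5  0.1] q [0.02 0.8  1.26 0.05 1.62 1.66] op 0.104
F tool [ 0.47  0.01 -0.11] T tool [0.296 0.016 0.057] underside c in bed [-33.8   0.4  59.2]
```

Emit:
arm_command(targets=[[0, 0, 0.001, 0, 0, 0], [0, 0, 0, 0, 0, 0], [0, 0, 0, 0, 0, 0]])

```text
clock: 22.43
eef_pos: [641.1, 33.1, 112.2]
tcp_rot: [2.599, -0.0, -1.649]
contact_force: [1.7, -0.4, 3.8]
opening: 0.105
```

```bash
python3 fs.py
```

```text
t 22.43 p [641.1  33.1 112.2] z [-0.514  0.04  -0.857] x [-0.079 -0.997  0.   ] F [ 1.7 -0.4  3.8] q [0.02 0.8  1.26 0.05 1.62 1.66] op 0.105
F tool [ 0.25  0.45 -4.17] T tool [0.105 0.013 0.025] underside c in bed [-33.7   0.4  58.9]
```

Emit:
arm_command(targets=[[0, 0, 0, -0.01, 0, 0], [0, 0, 0.0005, 0, 0, 0], [0, 0, 0, 0, 0, 0], [0, 0, 0, 0, 0, 0]])

```text
clock: 22.77
eef_pos: [641.1, 33.1, 112.2]
tcp_rot: [2.589, -0.0, -1.649]
contact_force: [1.2, -0.9, 6.8]
opening: 0.106
```

```bash
python3 fs.py
```

```text
t 22.77 p [641.1  33.1 112.2] z [-0.523  0.041 -0.851] x [-0.079 -0.997  0.   ] F [ 1.2 -0.9  6.8] q [0.02 0.81 1.25 0.05 1.64 1.66] op 0.106
F tool [ 0.79  2.55 -6.47] T tool [ 0.015  0.05  -0.049] underside c in bed [-33.9   0.4  58.9]
```

Emit:
arm_command(targets=[[0, 0, 0, -0.01, 0, 0], [0, 0, 0, 0, 0, 0], [0, 0, 0, 0, 0, 0]])

```text
clock: 23.02
eef_pos: [641.3, 33.1, 112.4]
tcp_rot: [2.58, -0.0, -1.649]
contact_force: [2.1, -0.9, 7.7]
opening: 0.103
```

```bash
python3 fs.py
```

```text
t 23.02 p [641.3  33.1 112.4] z [-0.531  0.042 -0.846] x [-0.079 -0.997  0.   ] F [ 2.1 -0.9  7.7] q [0.02 0.81 1.24 0.05 1.65 1.66] op 0.103
F tool [ 0.73  2.28 -7.6 ] T tool [ 0.046  0.054 -0.028] underside c in bed [-33.9   0.4  59.2]
```

Emit:
arm_command(targets=[[0, 0, -0.003, 0, 0, 0], [0, 0, 0, 0, 0, 0], [0, 0, 0, 0, 0, 0]])

```text
clock: 23.27
eef_pos: [641.9, 33.0, 113.4]
tcp_rot: [2.578, -0.0, -1.649]
contact_force: [0.1, -0.6, -0.3]
opening: 0.11
```

```bash
python3 fs.py
```

```text
t 23.27 p [641.9  33.  113.4] z [-0.533  0.042 -0.845] x [-0.079 -0.997  0.   ] F [ 0.1 -0.6 -0.3] q [0.02 0.82 1.24 0.05 1.65 1.66] op 0.11
F tool [ 0.57 -0.26  0.23] T tool [0.312 0.028 0.03 ] underside c in bed [-34.    0.4  60.4]
```

Emit:
arm_command(targets=[[0, 0, 0, 0, 0, 0]])

```text
clock: 23.35
eef_pos: [641.7, 33.0, 113.3]
tcp_rot: [2.577, -0.0, -1.649]
contact_force: [-0.1, -0.0, -0.3]
opening: 0.102
```

```bash
python3 fs.py
```

```text
t 23.35 p [641.7  33.  113.3] z [-0.533  0.042 -0.845] x [-0.078 -0.997  0.   ] F [-0.1 -0.  -0.3] q [0.02 0.82 1.24 0.05 1.65 1.66] op 0.102
F tool [ 0.01 -0.03  0.29] T tool [ 0.28   0.044 -0.022] underside c in bed [-34.    0.4  60.2]
```

Emit:
arm_command(targets=[[0, 0, 0.002, 0, 0, 0], [0, 0, 0.002, 0, 0, 0], [0, 0, 0, 0, 0, 0], [0, 0, 0, 0, 0, 0]])

```text
clock: 23.68
eef_pos: [641.2, 33.1, 112.3]
tcp_rot: [2.581, -0.0, -1.649]
contact_force: [3.1, -1.7, 11.8]
opening: 0.1
```

```bash
python3 fs.py
```

```text
t 23.68 p [641.2  33.1 112.3] z [-0.53   0.042 -0.847] x [-0.078 -0.997  0.   ] F [ 3.1 -1.7 11.8] q [0.02 0.81 1.24 0.05 1.64 1.66] op 0.1
F tool [  1.5    3.54 -11.68] T tool [-0.082  0.105  0.014] underside c in bed [-34.    0.4  59.1]
```

Emit:
arm_command(targets=[[0, 0, 0, 0, 0, 0]])

```text
clock: 23.77
eef_pos: [641.1, 33.1, 112.3]
tcp_rot: [2.581, -0.0, -1.649]
contact_force: [4.0, -0.1, 11.4]
opening: 0.105
```

```bash
python3 fs.py
```

```text
t 23.77 p [641.1  33.1 112.3] z [-0.53   0.042 -0.847] x [-0.079 -0.997  0.   ] F [ 4.  -0.1 11.4] q [0.02 0.81 1.24 0.05 1.64 1.66] op 0.105
F tool [ -0.24   2.68 -11.78] T tool [-0.     0.113  0.036] underside c in bed [-34.    0.4  59. ]
```

Emit:
arm_command(targets=[[0, 0, 0, 0, 0, 0]])

```text
clock: 23.85
eef_pos: [641.2, 33.1, 112.3]
tcp_rot: [2.581, -0.0, -1.649]
contact_force: [4.3, -1.0, 11.4]
opening: 0.101
```

```bash
python3 fs.py
```

```text
t 23.85 p [641.2  33.1 112.3] z [-0.53   0.042 -0.847] x [-0.078 -0.997  0.   ] F [ 4.3 -1.  11.4] q [0.02 0.81 1.24 0.05 1.64 1.66] op 0.101
F tool [  0.69   2.35 -12.02] T tool [-0.069  0.105  0.057] underside c in bed [-34.    0.4  59. ]
```

Emit:
arm_command(targets=[[0, 0, -0.003, 0, 0, 0], [0, 0, -0.001, 0.016, 0, 0], [0, 0, 0, 0, 0, 0], [0, 0, 0.002, 0, 0, 0], [0, 0, 0.002, 0, 0, 0], [0, 0, 0, 0, 0, 0], [0, 0, 0, 0, 0, 0]])

```text
clock: 24.43
eef_pos: [641.0, 33.1, 112.2]
tcp_rot: [2.597, -0.0, -1.649]
contact_force: [4.9, -1.2, 11.9]
opening: 0.105
```

```bash
python3 fs.py
```

```text
t 24.43 p [641.   33.1 112.2] z [-0.517  0.041 -0.855] x [-0.079 -0.997  0.   ] F [ 4.9 -1.2 11.9] q [0.02 0.8  1.25 0.05 1.63 1.66] op 0.105
F tool [  0.84   1.89 -12.78] T tool [-0.358  0.127 -0.039] underside c in bed [-33.9   0.4  58.8]
```

Emit:
arm_command(targets=[[0, 0, 0, 0, 0, 0]])

```text
clock: 24.52
eef_pos: [641.0, 33.1, 112.1]
tcp_rot: [2.597, 0.0, -1.649]
contact_force: [3.3, -1.4, 12.4]
opening: 0.105
```

```bash
python3 fs.py
```

```text
t 24.52 p [641.   33.1 112.1] z [-0.517  0.041 -0.855] x [-0.078 -0.997 -0.   ] F [ 3.3 -1.4 12.4] q [0.02 0.8  1.25 0.05 1.63 1.66] op 0.105
F tool [  1.15   3.54 -12.33] T tool [-0.35   0.048 -0.029] underside c in bed [-33.8   0.4  58.8]
```

Emit:
arm_command(targets=[[0, 0, 0, 0, 0, 0]])

```text
clock: 24.6
eef_pos: [641.0, 33.1, 112.2]
tcp_rot: [2.597, 0.0, -1.649]
contact_force: [4.6, -0.7, 12.7]
opening: 0.106
```

```bash
python3 fs.py;  python3 - <<'E'
from h import *
f=grab('wrist');save(f,'w24');cv2.imwrite('pics/w24c.png',cv2.resize(f['image'][70:290,240:410],None,fx=3.6,fy=2.7,interpolation=cv2.INTER_CUBIC))
f=grab('scene');save(f,'s24');cv2.imwrite('pics/s24c.png',cv2.resize(f['image'][175:245,270:345],None,fx=8,fy=8,interpolation=cv2.INTER_CUBIC))
E
```

```text
t 24.6 p [641.   33.1 112.2] z [-0.517  0.041 -0.855] x [-0.078 -0.997 -0.   ] F [ 4.6 -0.7 12.7] q [0.02 0.8  1.25 0.05 1.63 1.66] op 0.106
F tool [  0.29   2.59 -13.26] T tool [-0.372  0.078  0.   ] underside c in bed [-33.9   0.4  58.8]
```

View pics/w24c.png

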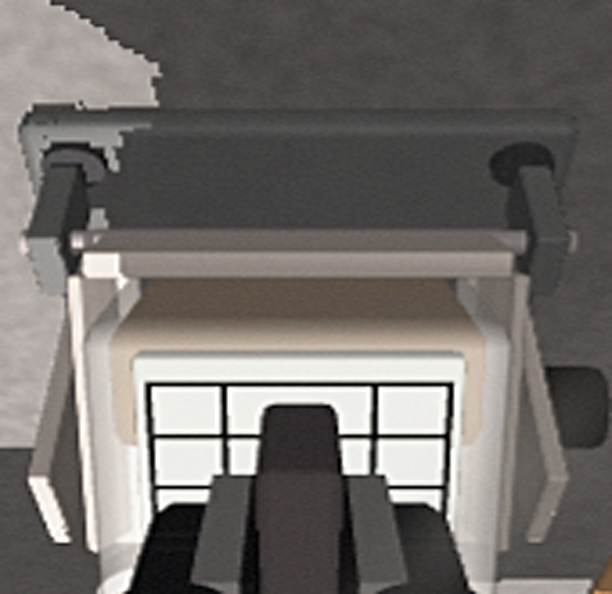

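View pics/s24c.png

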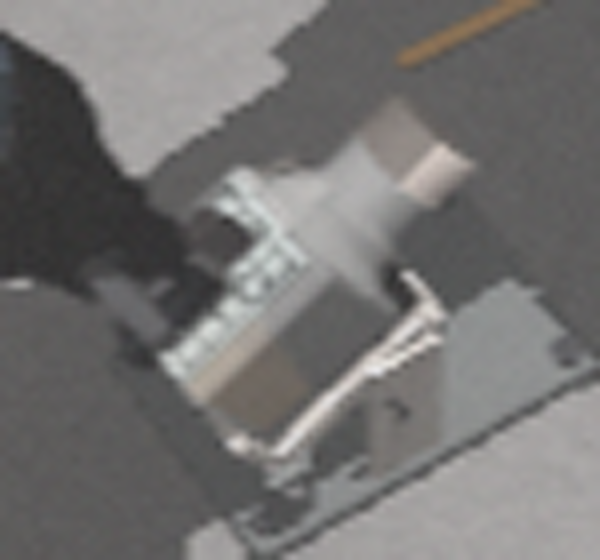

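```bash
python3 - <<'E'
from h import *
f=load('w24');Rb=bed(-.078,.547)
for p in [(-4,0,64),(0,0,59),(-2,0,58.8),(0,0,24),(0,0,52),(2,0,24)]: print(p,proj(f,FOOT+Rb@np.array(p,float))[0].round(1))
s=load('s24')
for p in [(-4,22,59),(-4,22,64),(-64,22,64),(0,30,59),(-68,30,59),(0,30,0),(-112,0,30)]: 
    q=proj(s,FOOT+Rb@np.array(p,float))[0];print('s',p,q.round(1),'crop',((q-[270,175])*8+3.5).round(0))
E
```

```text
(-4, 0, 64) [322.8 201.6]
(0, 0, 59) [322.8 190.5]
(-2, 0, 58.8) [322.8 194.3]
(0, 0, 24) [322.8 174. ]
(0, 0, 52) [322.8 186.7]
(2, 0, 24) [322.8 170.7]
s (-4, 22, 59) [293.  222.1] crop [187. 380.]
s (-4, 22, 64) [292.1 221.6] crop [180. 377.]
s (-64, 22, 64) [307.8 206.4] crop [306. 255.]
s (0, 30, 59) [293.5 225.1] crop [192. 405.]
s (-68, 30, 59) [311.3 207.9] crop [334. 266.]
s (0, 30, 0) [303.5 229.7] crop [271. 441.]
s (-112, 0, 30) [321.3 192.1] crop [414. 140.]
```

```bash
python3 - <<'E'
from h import *
f=grab('top');save(f,'t25');f=grab('scene');save(f,'s25');st()
E
python3 fs.py
```

```text
t 24.8 p [641.   33.1 112.2] z [-0.517  0.041 -0.855] x [-0.079 -0.997  0.   ] F [ 4.3 -1.3 12.7] q [0.02 0.8  1.25 0.05 1.63 1.66] op 0.102
t 24.8 p [641.   33.1 112.2] z [-0.517  0.041 -0.855] x [-0.079 -0.997  0.   ] F [ 4.3 -1.3 12.7] q [0.02 0.8  1.25 0.05 1.63 1.66] op 0.102
F tool [  0.95   2.83 -13.1 ] T tool [-0.376  0.109  0.062] underside c in bed [-33.8   0.4  58.8]
```

View pics/s25.png

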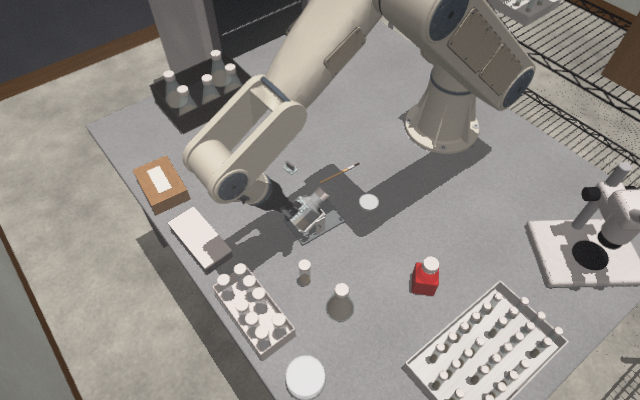

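View pics/t25.png

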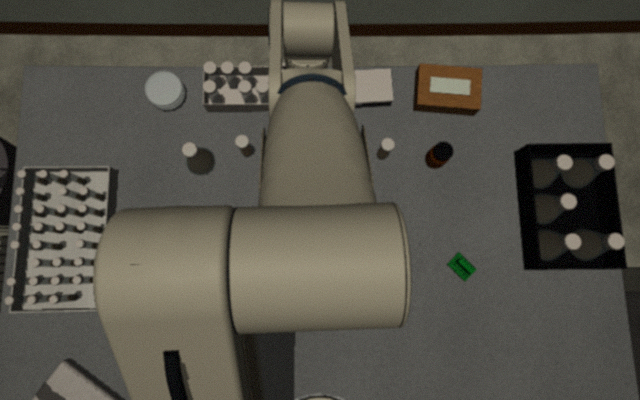

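```bash
python3 -c "
from rig import r
print(r.sign_off())"
```

```text
the job is handed in; nothing more can be done
None
```

I laid the square bottle on the tilted bed, base against the foot stop and cap at the raised end. I then took the larger clear slide by its rib and handed the job in at about 24.8 s, still pressing the slide onto the bottle's upper wall with about 13 N.

**Last checks**
- **Bottle:** lowering it onto the foot stop peaked at about 25 N. After I let go, the cap end rose a little and the bottle settled centred between the lips.
- **Flushness:** the slide looks centred across the wall and lengthwise along the bottle in the pictures. The force and torque readings put the contact near the plate's centre at a slope of about 0.55 rad. That relies on a torque reference point I estimated myself, so it is uncertain by several mm.
- **Bystanders:** those in view stood where they began, but the arm hid part of the bench from the top camera.

**Disagreements**
- **Slope:** the estimates of the bed and bottle slope ranged from 0.50 to 0.57 rad for close matches, with one poor camera pair giving 0.66. I chose the final tilt by touch: about 0.56 rad loaded the downhill end, and about 0.55 rad balanced the load.
- **Lengthwise position:** the wrist view put the foot stop 1–2 mm farther downhill than my fit, so the slide may sit 1–2 mm uphill of the exact middle. I left it there.

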